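# Put a sample jar away in a case whose lid has a locking stay

### The arm

A 7-joint arm with a two-finger parallel gripper is mounted at the origin on the work surface. World frame = base frame: x ahead of the robot, y to its left, z up, the work surface at z = 0. Lengths are in m, angles in rad, forces in N, time in s.
With the tool pointing down it reaches from about 0.4 to 0.85 m from the base axis. Payload 10.4 kg.
Tool frame: the origin (TCP) lies at the very end of the fingers, on their centre line; the grasp point (between the pads) lies 19 mm behind it; y points along the fingers, z is the direction in which the jaws open and shut, and the axes are right-handed (so a half turn about y gives the same grasp; the last joint's range is limited). The gripper opens to 85 mm and grips with 20 to 120 N. Pads are 22 mm wide; open, the fingers measure 114 mm over their backs; the gripper's body (76 mm by 85 mm) begins 54 mm behind the grasp point. The pads swing forward as they close: fully open they stand 13 mm farther back than shut.
Start: joints at [1.312, 0.332, -0.065, 1.46, 0.022, 1.35, -0.088], TCP at [0.146, -0.608, 0.231] pointing down, gripper open.
Joint ranges: [-2.6, 2.6], [-0.5, 2.12], [-1.47, 1.34], [0.16, 2.42], [-1.27, 4.41], [0.06, 2.06], [-2.6, 2.6]. Speed limits (rad/s): [2.22, 2.22, 2.79, 2.79, 3.14, 3.14, 3.14].

### API

Orientations are given as a unit quaternion [x, y, z, w].
In Python, from workcell import manip gives the robot as it stands.
- The arm moves only by the tool arm_command, never from a script. Its argument "commands" is a list that holds one entry, the list of rows, each a list of 6 numbers: the shift along the world's x, y, z in cm, then the turn, a rotation vector about the world's x, y, z in degrees. A call has 1 to 20 rows; each row is the pose to reach, as a shift and turn from the pose commanded when the call began; what a row does not reach only later rows make up. A row lasts 1/10 s, in which the tool goes at most 50 mm and 8.59 degrees, less where a joint would pass 70% of its speed; a pose out of reach is approached as far as the arm can. A call with a gripper value outside its range is refused whole. "claw" is the finger opening in cm, from 0 to 8.54, set as the call begins (left out, the last holds). The fingers move at their own pace and stop on an object; "newtons" is the grip in N (left out, the last holds). Time passes only in rows, so rows that repeat a pose let the fingers close. It gives the time, the measured TCP pose, the force and the opening at its end, in the units of the state.
- manip.get_obs(): the state, without advancing time (a new reading comes with each control period).
- manip.camera(name): name is "side" or "top" or "wrist"; returns a dict with "pixels" (400x640x3 uint8, blue, green, red), "depth" (400x640 float32, m along the optical axis (not along the pixel's ray), 0 where there is no reading), "K" (3x3 intrinsics, pixels), "rvec" (rotation vector, rad) and "tvec" (3), from world to camera coordinates, as OpenCV has them. Camera axes: x right, y down, z forward; pixel columns grow to the right and rows downward; lengths in m; the calibration is good to about 2 mm. A picture is of the moment at which its call begins.
- manip.hand_in(): hands the job in, once; it reports no verdict.
Trained networks look in the newest picture that a camera, given by its name, has taken for a name from the list of things; names that differ only in an ending like _2 or _b are one class to them, and where a whole thing is asked for, a point or a joint stands for the part that bears it (a point fixed in the world has none). Each returns a list of dicts, best first, with "p" (0 to 1); they miss things now and then, are a little off and sometimes report something else, mostly with a low value. They report only what shows in the picture. A call takes as long as a camera call. They do not tell look-alikes from the thing itself.
- manip.masks_of(camera, thing): "mask" (400x640 bool, what is visible of it) and "bbox" ([left, top, right, bottom] in pixels, round what is visible of it).
The state is a dict: "clock": time; "joint_pos": joint angles; "joint_velocities": joint speeds; "tau": joint torques, N m; "position": TCP position; "ee_rot": TCP orientation; "ft_force": force on the tool from outside, world axes, zero at the start; "torque": the same for the moment, N m; "grip_width": opening from 0.0 (shut) to 1.0 (fully open).
Only numpy, scipy, OpenCV 4.12 (cv2) and the standard library are available. Lean on these libraries where they do the work, as an engineer would, in place of code of your own. Each camera call takes 0.05 s, during which the arm holds its last target.

### The job

Put the loose white sample jar away in the grey transport case on the bench: raise the lid by its bar until the folding stay at its side locks and holds it up by itself, without straining the stay, and set the jar upright on the floor of the empty well. Then press the stay's thumb plate down lightly to break the elbow, take the lid by its bar again and lower it fully shut without letting it drop. Leave the stored jar, the caps and the tip box where they are.

Things in the scene. Friction and masses are not known exactly. Their poses are not given: they have to be found in the camera images.
- case: grey transport case fixed to the bench, 170 (x) x 260 (y) x 120 mm high, walls 6 mm; origin at the centre of its underside, +x to its back, +y to its left. The lid's hinge is its back top edge (x = 85, z = 120 mm). Inside, a rack plate 18 mm thick on a 6 mm floor has two round wells 60 mm across. The folding stay is outside its right (-y) wall
- well (a point): centre of the empty well, on the floor of the case (where the jar's underside goes), at (-42, +50, 6) mm of the case; the well's mouth is 18 mm above it and the case's rim 114 mm above it. Axes as the case's
- lid_hinge (a point): middle of the lid's hinge axis, which runs along the case's y at the back top edge; fixed to the lid, so its axes turn with the lid
- grip_bar (a point): middle of the lid's grip bar: free-turning rubber sleeve 12 mm thick, 118 mm long, parallel to the hinge, on two arms 42 mm ahead of the lid's front edge; 212 mm from the hinge axis, 126 mm above the bench when shut. Can be pinched from above at any lid angle. The point turns with the lid, not the sleeve
- lid (a joint): lid angle, rad: 0 shut, grows as raised. Lid 170 x 260 x 10 mm, about 0.6 kg. A stiff hinge holds it where left above 1.0 rad; lower it may fall. The angle where the stay gets straight differs (its foot pin is set along a slot), 1.28 to 1.58: found by feel. Until then 7 N or less at the bar, along its arc, lifts it; then the pull rises some 6 N per 0.01 rad; 5 to 8 N is plenty
- stay_elbow (a joint): opening of the stay's elbow, rad: near 0 folded (lid shut), 2.77 links in line, 3.05 at its stop past straight (locked). Under upward pull it stays straight; a light spring takes it into the lock when the pull is eased (lid let back 0.02 to 0.04 rad, or let go). Locked, it bars the lid from lowering; pushed back below about 2.4 it stays broken
- stay_bush (a joint): give of the rubber bush at the stay's foot, m: + when the stay is pulled (lid forced up past the straight stay), - when pressed (lid forced down on the locked stay). 18 N per mm; some 15 N at the bar gives 2.2 mm; more strains the stay
- stay_lower: lower link of the stay, flat steel 14 mm wide, 80 mm between pins, beside the case's right wall; origin at its foot pin, near (-15, -140, 98) mm of the case (within 10 mm: the pin is set along a slot). It carries the thumb plate
- thumb_plate (a point): centre of the upper face of the thumb plate: steel, 44 mm front to back x 30 x 5 mm, 156 mm right of the case's middle. Stay locked, it lies about level near 140 mm up, free above. Pressed down 28 mm (3 to 7 N) it drifts 14 mm forward, the elbow passes straight and folds to about 2.2, and the lid sinks some 0.07 rad and stays. Lid shut: hangs upside down beside the case
- jar: the loose white sample jar to put away: a plain cylinder 46 mm across (cap 46 mm, flush), 85 mm high, 0.11 kg, upright on the bench to the left of the case; origin at the centre of its underside
- stored_jar: a like jar already standing in the other well, at (-42, -65, 6) mm of the case; leave it. Origin at the centre of its underside
- cap_a: loose red screw cap 42 mm across, 13 mm high, on the bench ahead of the case; bystander, origin under its centre
- cap_b: a second such cap; bystander
- tip_box: white box of pipette tips, 85 x 120 x 50 mm (tips to 59 mm), to the right of the case; bystander, origin under its centre
Not all that is in view belongs to the job. Leave any orange, pink or red look-alike of the jar alone.

How it is judged:
On the way, in this order (a step that is already met when the one before it is completed fails the run):
1. the lid is up, its stay locked past straight, and the robot has let go of it (value of joint lid above 1.15 rad and value of joint stay_elbow above 2.9 rad and contact force between the fingers and lid below 0.2 N), for 0.3 s.
2. the jar stands upright on the floor of the empty well, let go, with the lid still held by the locked stay (horizontal distance between jar and well below 0.01 m and z of jar in the frame of well below 0.005 m and angle between jar's own z axis and vertical below 0.08 rad and value of joint stay_elbow above 2.9 rad and contact force between the fingers and jar below 0.2 N), for 0.2 s.
At the end, for the whole second after the job is handed in: the lid is shut (within 0.03 rad) with the stay folded, and inside it the jar stands upright on the floor of its well (within 10 mm of its centre, under 5 mm above the floor, under 0.08 rad of tilt), at rest; the stored jar is still in its own well (value of joint lid below 0.03 rad and value of joint stay_elbow below 0.3 rad and horizontal distance between jar and well below 0.01 m and z of jar in the frame of well below 0.005 m and angle between jar's own z axis and vertical below 0.08 rad and linear speed of jar below 0.02 m/s and horizontal distance between stored_jar and well between 0.1 and 0.13 m); the robot touches nothing.
It fails at once if the stay is strained: the lid forced up past the straight stay or down on the locked one until its bush gives more than 2.2 mm (value of joint stay_bush above 0.0022 m or value of joint stay_bush below -0.0022 m).
It fails at once if the stay is pressed or squeezed with more than 25 N (contact force between the fingers and stay_lower above 25 N).
It fails at once if the lid is let drop (it still closes faster than 1.8 rad/s when nearly shut, below 0.25 rad) (value of joint lid below 0.25 rad and velocity of joint lid below -1.8 rad/s).
It fails at once if the jar is dropped into the well (linear speed of jar above 0.7 m/s and horizontal distance between jar and well below 0.03 m).
It fails at once if the stored jar, a cap or the tip box is disturbed (more than 20 mm) (distance of any of stored_jar, cap_a, cap_b, tip_box from where it was at the start of the episode above 0.02 m).
It also fails if it takes over 72 s, if anything falls off the work surface, if the arm or the gripper's body presses on something with over 40 N, if the wrist force passes 120 N, or if a joint passes its speed limit or range.

## Working session

There is one attempt and no reset: what is moved stays moved. The work goes in short steps, Python scripts to look and compute and a tool call to move; the robot and the scene stay as the last step left them, time stands still between calls to the robot, and variables do not carry over. Pictures are saved under pics/ and viewed, and the job is handed in when it is done.

Besides the shell and the picture viewer there is one more tool, called as name([rows], argument=value, ...), one row to a line, values as JSON. arm_command: Moves the arm, as the interface text tells. Its arguments: {"type":"object","properties":{"commands":{"type":"array"},"claw":{"type":"number"},"newtons":{"type":"number"}},"required":["commands"]}

```bash
mkdir -p pics; cat > h.py <<'E'
from workcell import manip
import numpy as np, cv2
def cam(n):
    c=manip.camera(n); return c
def pts(c,mask=None):
    d=c["depth"]; v,u=np.nonzero((d>0)&(mask if mask is not None else True))
    z=d[v,u]; K=np.array(c["K"]); P=np.stack([(u-K[0,2])/K[0,0]*z,(v-K[1,2])/K[1,1]*z,z],1)
    R=cv2.Rodrigues(np.array(c["rvec"],float))[0]; t=np.array(c["tvec"],float).ravel()
    return (P-t)@R, u,v
def proj(c,X):
    return cv2.projectPoints(np.array(X,float).reshape(-1,1,3),np.array(c["rvec"],float),np.array(c["tvec"],float),np.array(c["K"],float),None)[0].reshape(-1,2)
E
python3 - <<'E'
from h import *
o=manip.get_obs(); print({k:np.round(v,3) for k,v in o.items()})
for n in ["side","top"]:
    c=cam(n); cv2.imwrite(f"pics/a_{n}.png",c["pixels"])
    R=cv2.Rodrigues(np.array(c["rvec"],float))[0]; print(n,"campos",-R.T@np.array(c["tvec"]).ravel(), "view",R[2])
    for t in ["case","jar","stored_jar","cap_a","tip_box","grip_bar","stay_lower","thumb_plate"]:
        for m in manip.masks_of(n,t)[:3]:
            p,_,_=pts(c,m["mask"])
            if len(p): print(n,t,round(m["p"],2),m["bbox"],np.round(np.median(p,0),3),np.round(np.percentile(p,2,axis=0),3),np.round(np.percentile(p,98,axis=0),3))
E
```

```text
{'clock': np.float64(0.0), 'joint_pos': array([ 1.312,  0.333, -0.065,  1.461,  0.022,  1.35 , -0.089]), 'joint_velocities': array([-0.   , -0.001, -0.001, -0.   ,  0.   ,  0.001, -0.   ]), 'tau': array([ 0.0000e+00, -6.2545e+01,  4.9000e-02, -3.9160e+01,  1.6000e-02,
        1.0000e-02, -0.0000e+00]), 'position': array([ 0.146, -0.607,  0.231]), 'ee_rot': array([-0.083,  0.703, -0.702,  0.083]), 'ft_force': array([-0.452, -0.144,  0.317]), 'torque': array([ 0.001, -0.022, -0.009]), 'grip_width': np.float64(0.999)}
side campos [ 0.24200461 -0.67421141  0.68153488] view [ 0.31757852  0.72605575 -0.60990731]
side case 0.88 [273.6, 154.8, 402.6, 287.1] [ 0.55  -0.079  0.131] [ 0.454 -0.143  0.006] [0.662 0.123 0.136]
side case 0.52 [250.2, 194.7, 262.4, 209.4] [0.436 0.175 0.013] [0.418 0.163 0.003] [0.455 0.199 0.016]
side jar 0.92 [254.4, 150.1, 276.9, 184.6] [0.491 0.249 0.06 ] [0.474 0.241 0.006] [0.516 0.286 0.088]
side jar 0.82 [286.9, 147.7, 304.4, 160.7] [0.574 0.245 0.085] [0.557 0.232 0.063] [0.595 0.27  0.088]
side jar 0.78 [268.8, 129.7, 286.9, 166.5] [0.549 0.325 0.064] [0.
[... 1981 characters left out ...]
.452 0.204 0.015]
top cap_a 0.23 [253.5, 127.3, 401.6, 250.7] [ 0.561 -0.001  0.132] [ 0.448 -0.131  0.01 ] [0.67  0.13  0.135]
top tip_box 0.82 [421.8, 183.9, 482.5, 224.5] [ 0.521 -0.275  0.053] [ 0.481 -0.337  0.009] [ 0.564 -0.221  0.059]
top grip_bar 0.73 [258.0, 130.0, 396.7, 250.7] [0.564 0.004 0.132] [ 0.447 -0.123  0.127] [0.661 0.128 0.135]
top stay_lower 0.84 [379.2, 190.4, 403.0, 240.9] [ 0.504 -0.128  0.075] [ 0.447 -0.164  0.021] [ 0.565 -0.113  0.119]
top stay_lower 0.3 [268.0, 256.4, 287.3, 272.4] [0.394 0.122 0.012] [ 0.376  0.103 -0.001] [0.414 0.141 0.015]
top thumb_plate 0.81 [383.1, 189.8, 401.8, 241.6] [ 0.496 -0.127  0.077] [ 0.447 -0.164  0.022] [ 0.564 -0.113  0.119]
```

View pics/a_side.png

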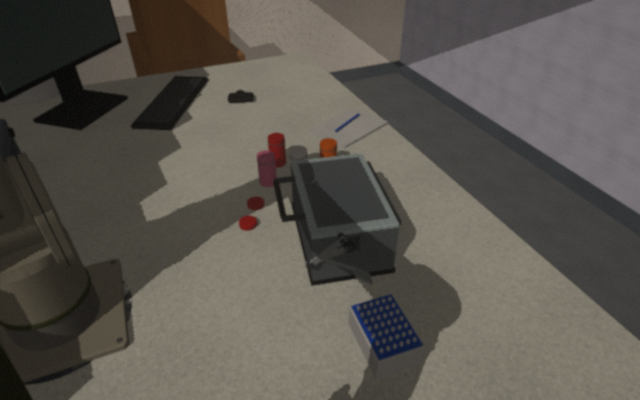

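View pics/a_top.png

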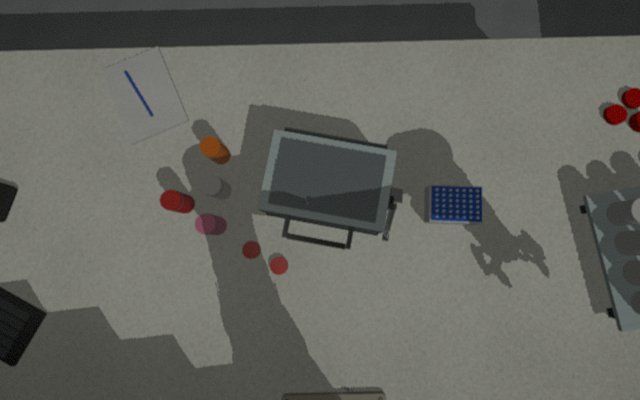

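```bash
cat > m.py <<'E'
from h import *
c=cam("top"); cs=cam("side")
P,u,v=pts(c)
s=(abs(P[:,0]-.56)<.16)&(abs(P[:,1])<.17)
top=P[s&(P[:,2]>.119)&(P[:,2]<.15)]
# lid rect: largest
m=np.zeros((400,640),np.uint8); q=s&(P[:,2]>.119)&(P[:,2]<.15); m[v[q],u[q]]=255
print("ztop pctl",np.percentile(top[:,2],[5,50,95]))
# metric grid
def rect(A,step=.001):
    g=np.round((A[:,:2]-[.38,-.2])/step).astype(int); im=np.zeros((320,400),np.uint8)
    ok=(g>=0).all(1)&(g[:,0]<320)&(g[:,1]<400); im[g[ok,0],g[ok,1]]=255
    im=cv2.morphologyEx(im,cv2.MORPH_CLOSE,np.ones((7,7)))
    op=cv2.morphologyEx(im,cv2.MORPH_OPEN,np.ones((41,41)))
    n,l,st,ce=cv2.connectedComponentsWithStats(op); i=1+np.argmax(st[1:,4])
    r=cv2.minAreaRect(np.argwhere(l==i).astype(np.float32)); 
    return im,op,np.array(r[0])*step+[.38,-.2],np.array(r[1])*step,r[2]
im,op,ce,sz,an=rect(top); print("top rect",ce,sz,an); cv2.imwrite("pics/grid.png",im)
Ps,us,vs=pts(cs); ss=(abs(Ps[:,0]-.56)<.16)&(abs(Ps[:,1])<.17)&(Ps[:,2]>.119)&(Ps[:,2]<.15)
im2,_,ce,sz,an=rect(Ps[ss]);print("side rect",ce,sz,an); cv2.imwrite("pics/grid2.png",im2)
j=P[(abs(P[:,0]-.572)<.04)&(abs(P[:,1]-.25)<.035)&(P[:,2]>.078)&(P[:,2]<.095)]
print("jar top",cv2.minEnclosingCircle(j[:,:2].astype(np.float32)),j.mean(0),len(j))
crop=cv2.resize(c["pixels"][110:290,180:500],None,fx=2.5,fy=2.5,interpolation=cv2.INTER_CUBIC); cv2.imwrite("pics/crop.png",np.clip(crop.astype(int)*2,0,255))
crop=cv2.resize(cs["pixels"][130:300,230:430],None,fx=4,fy=4)[:600]; cv2.imwrite("pics/crops.png",np.clip(crop.astype(int)*2,0,255))
E
python3 m.py
```

```text
ztop pctl [0.12824707 0.13215793 0.13476017]
top rect [0.57272659 0.00196179] [0.26165662 0.17759209] 78.51800537109375
side rect [ 0.57359232 -0.00856123] [0.24830905 0.17459753] 78.60467529296875
jar top ((0.5746204853057861, 0.25797238945961), 0.022736018523573875) [0.57431652 0.25733138 0.0841399 ] 347[ WARN:0@1.662] global loadsave.cpp:1063 imwrite_ Unsupported depth image for selected encoder is fallbacked to CV_8U.
```

```bash
python3 -c "
import cv2,numpy as np
a=cv2.imread('pics/grid.png');b=cv2.imread('pics/grid2.png');cv2.imwrite('pics/g.png',np.hstack([a,b])[::-1,::-1])"
```

```text
(no output)
```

View pics/crop.png

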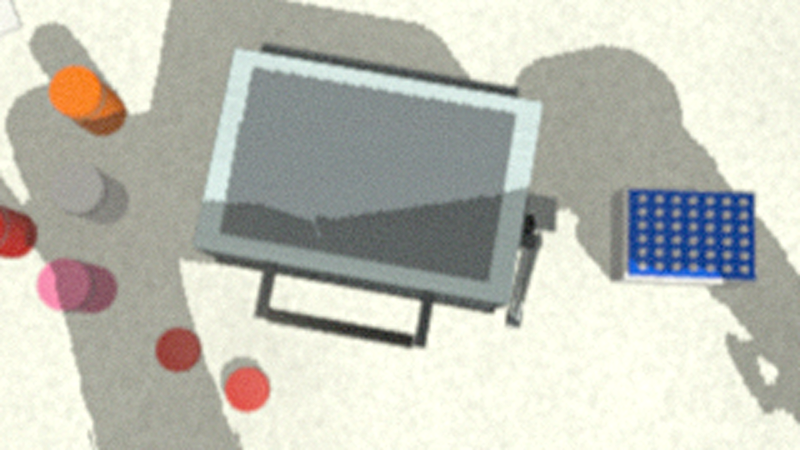

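View pics/crops.png

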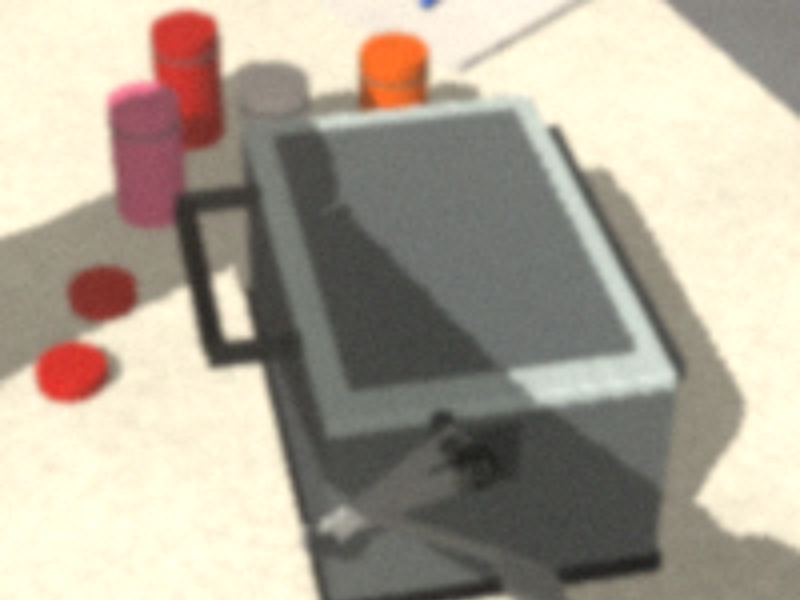

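View pics/g.png

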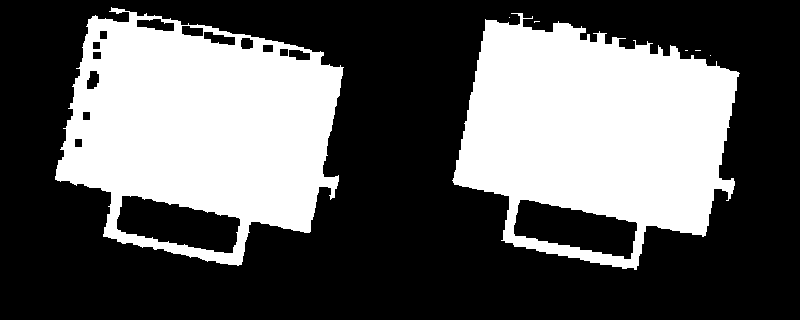

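```bash
cat > m2.py <<'E'
from h import *
for n in ["top","side"]:
    c=cam(n); P,u,v=pts(c)
    q=(abs(P[:,0]-.56)<.16)&(abs(P[:,1])<.17)&(P[:,2]>.115)&(P[:,2]<.15); T=P[q]
    for a in [-11.0,-11.5,-12]:
        y=np.deg2rad(a); ex=np.array([np.cos(y),np.sin(y)]); ey=np.array([-np.sin(y),np.cos(y)])
        A=T[:,:2]@ex; B=T[:,:2]@ey
        # lid surface points between y +-0.11 about mid
        L=T[:,2]>.126
        r=[]
        mid=.5605
        cen=np.array([.5727,.002]); ca,cb=cen@ex,cen@ey
        # per-strip extents
        yl=[];yr=[];xs=[]
        for k in np.arange(-.06,.05,.01):
            w=L&(abs(A-ca-k)<.005); h=B[w]; h=h[abs(h-cb)<.139]; yl.append(h.max()-cb); yr.append(h.min()-cb)
        fr=[]
        for k in list(np.arange(-.12,-.07,.01))+list(np.arange(.07,.12,.01)):
            w=L&(abs(B-cb-k)<.005); h=A[w]-ca; fr.append((k,h.min(),h.max()))
        fr=np.array(fr); bar=[]
        for k in np.arange(-.04,.041,.01):
            w=(abs(B-cb-k)<.005)&(A-ca<-.11); h=A[w]-ca; bar.append((h.min(),h.max(),np.median(T[w,2])) if len(h) else (np.nan,)*3)
        print(n,a,"left",np.round(np.median(yl),4),"right",np.round(np.median(yr),4),"front med",np.round(np.median(fr[:,1]),4),"slope",np.polyfit(fr[:,0],fr[:,1],1)[0].round(4),"back",np.round(np.median(fr[:,2]),4))
        bar=np.array(bar); print("  bar",np.round(np.nanmedian(bar,0),4), "slope",np.polyfit(np.arange(9)*.01,bar[:,0],1)[0].round(4))
        w=(A-ca<-.118)&(A-ca>-.15)&(abs(B-cb)<.1); print("  bar y",np.round(B[w].min()-cb,4),np.round(B[w].max()-cb,4))
E
python3 m2.py
```

```text
top -11.0 left 0.1309 right -0.1287 front med -0.087 slope -0.0247 back 0.0836
  bar [-0.1339 -0.1224  0.1302] slope 0.0129
  bar y -0.067 0.0728
top -11.5 left 0.1309 right -0.1288 front med -0.0863 slope -0.0323 back 0.0836
  bar [-0.1339 -0.1224  0.1301] slope 0.0055
  bar y -0.0681 0.0717
top -12 left 0.1308 right -0.1287 front med -0.0859 slope -0.0412 back 0.0835
  bar [-0.1339 -0.1223  0.1302] slope -0.0041
  bar y -0.0692 0.0707
side -11.0 left 0.1292 right -0.1318 front med -0.0827 slope -0.0203 back 0.0869
  bar [-0.1288 -0.118   0.1319] slope 0.0156
  bar y -0.0697 0.0701
side -11.5 left 0.1288 right -0.1316 front med -0.0819 slope -0.0293 back 0.0873
  bar [-0.1291 -0.1179  0.132 ] slope 0.0112
  bar y -0.0707 0.069
side -12 left 0.1289 right -0.1316 front med -0.0812 slope -0.0387 back 0.0876
  bar [-0.129 -0.118  0.132] slope 0.0014
  bar y -0.0717 0.0679
```

```bash
cat >> h.py <<'E'
from scipy.spatial.transform import Rotation as Ro
YAW=np.deg2rad(-11.7); C=np.array([.573,.002,0]); RC=Ro.from_euler('z',YAW)
def w(p): return C+RC.apply(np.array(p,float))
def bar(th,):
    b=np.arctan2(6,212); # bar 6mm above hinge axis
    r=np.hypot(.212,.006); return w([.085-r*np.cos(th+b),0,.120+r*np.sin(th+b)])
def tool():
    o=manip.get_obs(); R=Ro.from_quat(o["ee_rot"]); return o,np.array(o["position"]),R
E
python3 - <<'E'
from h import *
o,p,R=tool(); print(p,R.as_matrix().round(3))
z=R.apply([0,0,1]); a=np.degrees(np.arctan2(z[1],z[0])); print("jaw az",a)
d=((-11.7-a+90)%180)-90; print("turn",d)
print("bar",bar(0),"shift cm",(bar(0)-p)*100, "thumb locked approx", w([0,-.156,.14]),"well",w([-.042,.05,.006]))
E
```

```text
[ 0.14604856 -0.60770669  0.23132926] [[-0.972  0.     0.234]
 [-0.234 -0.    -0.972]
 [-0.    -1.     0.   ]]
jaw az -76.4885106864128
turn 64.78851068641279
bar [0.4486387  0.02775399 0.126     ] shift cm [ 30.25901467  63.54606779 -10.53292587] thumb locked approx [ 0.54136518 -0.15075876  0.14      ] well [0.54201201 0.05947821 0.006     ]
```

arm_command([
  [[30.26, 63.55, 0, 0, 0, 64.8], [30.26, 63.55, 0, 0, 0, 64.8], [30.26, 63.55, 0, 0, 0, 64.8], [30.26, 63.55, 0, 0, 0, 64.8], [30.26, 63.55, 0, 0, 0, 64.8], [30.26, 63.55, 0, 0, 0, 64.8], [30.26, 63.55, 0, 0, 0, 64.8], [30.26, 63.55, 0, 0, 0, 64.8], [30.26, 63.55, 0, 0, 0, 64.8], [30.26, 63.55, 0, 0, 0, 64.8], [30.26, 63.55, 0, 0, 0, 64.8], [30.26, 63.55, 0, 0, 0, 64.8], [30.26, 63.55, 0, 0, 0, 64.8], [30.26, 63.55, 0, 0, 0, 64.8], [30.26, 63.55, 0, 0, 0, 64.8], [30.26, 63.55, 0, 0, 0, 64.8], [30.26, 63.55, 0, 0, 0, 64.8], [30.26, 63.55, 0, 0, 0, 64.8]],
], claw=3.2, newtons=25)

```text
clock: 2.9
position: [0.4483, 0.0263, 0.2313]
ee_rot: [0.446, -0.549, 0.549, -0.446]
ft_force: [-0.1, 0.1, -0.4]
grip_width: 0.375
```

```bash
python3 - <<'E'
from h import *
o,p,R=tool(); print(o["clock"],p,R.as_matrix().round(3),o["joint_pos"].round(2),o["ft_force"],o["grip_width"])
c=cam("wrist"); cv2.imwrite("pics/w1.png",c["pixels"])
print(proj(c,[bar(0),w([-.127,.059,.126]),w([-.127,-.059,.126])]))
E
```

```text
2.9 [0.44834463 0.02632371 0.23127135] [[-0.205 -0.     0.979]
 [-0.979 -0.001 -0.205]
 [ 0.001 -1.     0.   ]] [ 0.77 -0.02 -0.9   1.86 -0.02  1.3  -0.33] [-0.13051194  0.08841844 -0.4125053 ] 0.3751819849431987
[[322.10551219 197.55451475]
 [321.95480254 131.08239676]
 [322.23628776 255.23449632]]
```

View pics/w1.png

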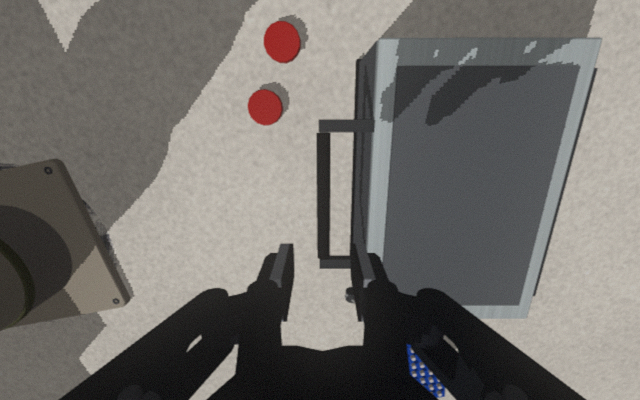

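arm_command([
  [[0, 0.1, -5, 0, 0, 0], [0, 0.1, -9, 0, 0, 0], [0, 0.1, -11.5, 0, 0, 0], [0, 0.1, -12.4, 0, 0, 0], [0, 0.1, -12.4, 0, 0, 0]],
])

```text
clock: 3.45
position: [0.4481, 0.0283, 0.1069]
ee_rot: [-0.447, 0.549, -0.548, 0.446]
ft_force: [0.3, 0.2, 0.5]
grip_width: 0.376
```

arm_command([
  [[0, 0, 0, 0, 0, 0], [0, 0, 0, 0, 0, 0], [0, 0, 0, 0, 0, 0], [0, 0, 0, 0, 0, 0], [0, 0, 0, 0, 0, 0], [0, 0, 0, 0, 0, 0]],
], claw=0, newtons=25)

```text
clock: 4.05
position: [0.4499, 0.0285, 0.1087]
ee_rot: [0.446, -0.548, 0.549, -0.447]
ft_force: [0.9, -0.9, 7.8]
grip_width: 0.126
```

```bash
python3 - <<'E'
from h import *
o,p,R=tool(); print(o["clock"],p,o["ft_force"],o["grip_width"])
b0=bar(0)
X=RC.apply([1,0,0])
for th in list(np.arange(.1,1.3,.1))+[1.15,1.25,1.3,1.35,1.4,1.5,1.6]:
    d=(bar(th)-b0)*100; print(round(th,2),d.round(2))
E
```

```text
4.05 [0.44988491 0.02854468 0.1087155 ] [ 0.8953826  -0.94446128  7.78835394] 0.12601083645120706
0.1 [ 0.16 -0.03  2.11]
0.2 [ 0.53 -0.11  4.2 ]
0.3 [ 1.1  -0.23  6.24]
0.4 [ 1.87 -0.39  8.21]
0.5 [ 2.82 -0.58 10.09]
0.6 [ 3.96 -0.82 11.87]
0.7 [ 5.26 -1.09 13.52]
0.8 [ 6.72 -1.39 15.03]
0.9 [ 8.32 -1.72 16.38]
1.0 [10.04 -2.08 17.56]
1.1 [11.87 -2.46 18.57]
1.2 [13.78 -2.85 19.38]
1.15 [12.82 -2.65 19.  ]
1.25 [14.77 -3.06 19.71]
1.3 [15.77 -3.27 19.99]
1.35 [16.79 -3.48 20.22]
1.4 [17.81 -3.69 20.39]
1.5 [19.88 -4.12 20.59]
1.6 [21.95 -4.55 20.57]
```

arm_command([
  [[0.05, 0, 1.0, 0, 0, 0], [0.16, -0.03, 2.1, 0, 0, 0], [0.53, -0.11, 4.2, 0, 0, 0], [1.1, -0.23, 6.24, 0, 0, 0], [1.87, -0.39, 8.21, 0, 0, 0], [2.82, -0.58, 10.09, 0, 0, 0]],
])

```text
clock: 4.65
position: [0.4776, 0.0227, 0.2094]
ee_rot: [0.446, -0.548, 0.549, -0.447]
ft_force: [11.8, 0.6, -11.3]
grip_width: 0.123
```

```bash
cat > st.py <<'E'
from h import *
o,p,R=tool(); f=o["ft_force"]; q=RC.inv().apply(p+[0,0,.019]-C); 
d=q-[.085,0,.12]; th=np.arctan2(d[2],-d[0])-np.arctan2(6,212); t=np.array([np.sin(th),0,np.cos(th)]); fc=RC.inv().apply(f)
print("t",o["clock"],"th",round(th,4),"r",np.hypot(d[0],d[2]).round(4),"tang pull",round(-fc@t,2),"f",fc.round(2),o["grip_width"].round(3),p.round(4), "y",q[1].round(4))
E
python3 st.py
```

```text
Traceback (most recent call last):
  File "st.py", line 4, in <module>
    print("t",o["clock"],"th",round(th,4),"r",np.hypot(d[0],d[2]).round(4),"tang pull",round(-fc@t,2),"f",fc.round(2),o["grip_width"].round(3),p.round(4), "y",q[1].round(4))
                                                                                                                      ^^^^^^^^^^^^^^^^^^^^^
AttributeError: 'float' object has no attribute 'round'
```

```bash
sed -i 's/o\["grip_width"\].round(3)/round(float(o["grip_width"]),3)/' st.py; python3 st.py
```

```text
t 4.65 th 0.5075 r 0.2124 tang pull 4.32 f [ 11.41   2.97 -11.29] 0.123 [0.4776 0.0227 0.2094] y 0.001
```

arm_command([
  [[1.14, -0.24, 1.78, 0, 0, 0], [2.44, -0.51, 3.43, 0, 0, 0], [3.9, -0.81, 4.94, 0, 0, 0], [5.5, -1.14, 6.29, 0, 0, 0], [7.22, -1.5, 7.47, 0, 0, 0], [9.05, -1.88, 8.48, 0, 0, 0], [9.05, -1.88, 8.48, 0, 0, 0], [9.05, -1.88, 8.48, 0, 0, 0]],
])

```text
clock: 5.45
position: [0.5679, 0.004, 0.2942]
ee_rot: [0.446, -0.548, 0.549, -0.447]
ft_force: [-0.4, -2.2, 5.0]
grip_width: 0.13
```

```bash
python3 st.py; python3 - <<'E'
from h import *
c=cam("side"); cv2.imwrite("pics/s2.png",np.clip(cv2.resize(c["pixels"][80:300,230:450].astype(np.float32),None,fx=2.7,fy=2.7)*1.8,0,255).astype(np.uint8))
E
```

```text
t 5.45 th 1.1049 r 0.2133 tang pull -2.29 f [ 0.07 -2.19  4.97] 0.13 [0.5679 0.004  0.2942] y 0.0009
```

View pics/s2.png

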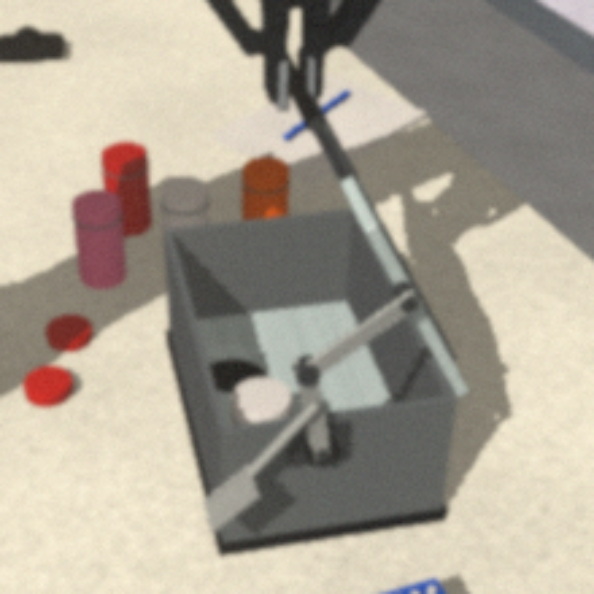

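arm_command([
  [[0.47, -0.1, 0.22, 0, 0, 0], [0.95, -0.19, 0.43, 0, 0, 0], [1.43, -0.29, 0.63, 0, 0, 0], [1.91, -0.39, 0.81, 0, 0, 0], [2.4, -0.5, 0.98, 0, 0, 0], [2.9, -0.6, 1.14, 0, 0, 0]],
])

```text
clock: 6.1
position: [0.5965, -0.002, 0.3056]
ee_rot: [0.446, -0.548, 0.549, -0.446]
ft_force: [-4.7, -1.3, 8.2]
grip_width: 0.128
```

```bash
python3 st.py; cat > sv.py <<'E'
from h import *
import sys
c=cam("side"); cv2.imwrite("pics/%s.png"%sys.argv[1],np.clip(cv2.resize(c["pixels"][80:300,230:450].astype(np.float32),None,fx=2.7,fy=2.7)*1.8,0,255).astype(np.uint8))
E
python3 sv.py s3; python3 - <<'E'
from h import *
b=bar(1.25)
for th in [1.26,1.27,1.28,1.29,1.3,1.31,1.32,1.33,1.34,1.35,1.36]: print(th,((bar(th)-b)*100).round(2))
E
```

```text
t 6.1 th 1.252 r 0.2135 tang pull 1.58 f [-4.35 -2.26  8.16] 0.128 [ 0.5965 -0.002   0.3056] y 0.0009
1.26 [ 0.2  -0.04  0.06]
1.27 [ 0.4  -0.08  0.12]
1.28 [ 0.6  -0.12  0.17]
1.29 [ 0.8  -0.17  0.23]
1.3 [ 1.   -0.21  0.28]
1.31 [ 1.2  -0.25  0.33]
1.32 [ 1.41 -0.29  0.38]
1.33 [ 1.61 -0.33  0.42]
1.34 [ 1.81 -0.38  0.47]
1.35 [ 2.02 -0.42  0.51]
1.36 [ 2.22 -0.46  0.55]
```

View pics/s3.png

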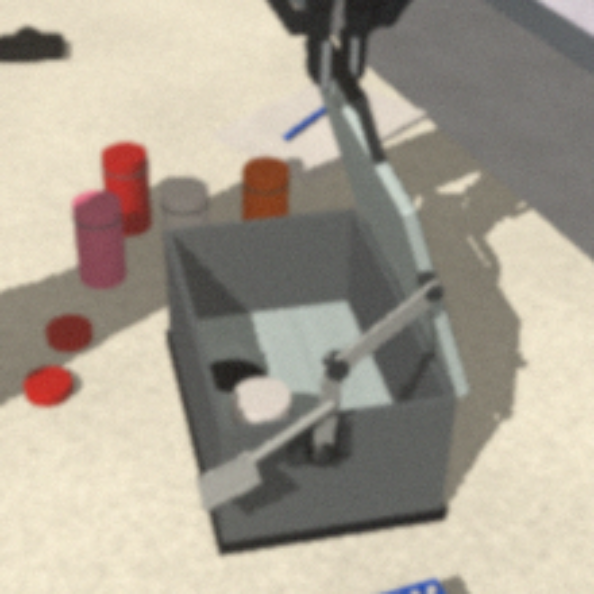

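```bash
cat > pin.py <<'E'
from h import *
import sys
c=cam("side"); K=np.array(c["K"]);R=cv2.Rodrigues(np.array(c["rvec"],float))[0]; t=np.array(c["tvec"],float).ravel(); O=RC.inv().apply(-R.T@t-C)
def ray(x,y,Y):
    u,v=x/2.7+230,y/2.7+80; d=RC.inv().apply(R.T@np.array([(u-K[0,2])/K[0,0],(v-K[1,2])/K[1,1],1])); s=(Y-O[1])/d[1]; return O+s*d
F=np.array([-.015,-.140,.098])
for Y in [-.142]:
    L=ray(430,285,Y);E=ray(335,365,Y);f=ray(320,450,-.140); print(L,E,f)
    for a,b in ((L,E),(E,f)): print(np.linalg.norm((a-b)[[0,2]]))
    # L2 and straight angle
    H=np.array([.085,0,.12]); th=1.252; d=(L-H)[[0,2]]; al=-th
    r=np.hypot(*d); ph=np.arctan2(d[1],-d[0])-th; print("lid pin r,ph",r,ph)
    for L2 in [.07,.075,.08,.085,.09]:
      for ff in [f,F]:
        tt=np.arange(1.25,1.7,.005); D=[np.hypot(H[0]-r*np.cos(ph+x)-ff[0],H[2]+r*np.sin(ph+x)-ff[2]) for x in tt]; print(L2,ff[0].round(3),np.interp(.08+L2,D,tt))
E
python3 pin.py
```

```text
[ 0.05354105 -0.142       0.23227541] [-0.00660824 -0.142       0.17643524] [-0.01347499 -0.14        0.09922925]
0.08207351710080285
0.07751075653411311
lid pin r,ph 0.11659946067725899 0.04560730634984478
0.07 -0.013 1.2651278702579611
0.07 -0.015 1.25
0.075 -0.013 1.330129780462999
0.075 -0.015 1.3063602156717293
0.08 -0.013 1.3973245699150985
0.08 -0.015 1.3723652613945152
0.085 -0.013 1.4670367738489065
0.085 -0.015 1.4407609726279433
0.09 -0.013 1.5396737767270496
0.09 -0.015 1.5119245522532645
```

arm_command([
  [[0.2, -0.04, 0.06, 0, 0, 0], [0.4, -0.08, 0.12, 0, 0, 0], [0.6, -0.12, 0.17, 0, 0, 0], [0.8, -0.17, 0.23, 0, 0, 0], [1.0, -0.21, 0.28, 0, 0, 0]],
])

```text
clock: 6.7
position: [0.6066, -0.004, 0.3085]
ee_rot: [0.446, -0.548, 0.549, -0.447]
ft_force: [-3.9, -0.9, 8.1]
grip_width: 0.129
```

```bash
python3 st.py
```

```text
t 6.7 th 1.3019 r 0.2136 tang pull 1.3 f [-3.59 -1.67  8.13] 0.129 [ 0.6066 -0.004   0.3085] y 0.0009
```

arm_command([
  [[0.2, -0.04, 0.05, 0, 0, 0], [0.4, -0.08, 0.1, 0, 0, 0]],
])

```text
clock: 6.9
position: [0.6106, -0.0049, 0.3095]
ee_rot: [0.446, -0.548, 0.549, -0.447]
ft_force: [-3.5, -1.8, 8.1]
grip_width: 0.125
```

```bash
python3 st.py
```

```text
t 6.9 th 1.3218 r 0.2136 tang pull 1.0 f [-3.09 -2.45  8.1 ] 0.125 [ 0.6106 -0.0049  0.3095] y 0.0009
```

arm_command([
  [[0.2, -0.04, 0.05, 0, 0, 0], [0.4, -0.08, 0.1, 0, 0, 0]],
])

```text
clock: 7.1
position: [0.6147, -0.0057, 0.3104]
ee_rot: [0.446, -0.548, 0.549, -0.447]
ft_force: [-3.8, -1.8, 7.2]
grip_width: 0.131
```

```bash
python3 st.py
```

```text
t 7.1 th 1.3416 r 0.2137 tang pull 1.69 f [-3.4  -2.51  7.16] 0.131 [ 0.6147 -0.0057  0.3104] y 0.0009
```

arm_command([
  [[0.2, -0.04, 0.04, 0, 0, 0], [0.3, -0.06, 0.06, 0, 0, 0]],
])

```text
clock: 7.3
position: [0.6178, -0.0063, 0.311]
ee_rot: [0.446, -0.548, 0.549, -0.447]
ft_force: [-4.1, -1.1, 7.9]
grip_width: 0.129
```

```bash
python3 st.py; python3 sv.py s4
```

```text
t 7.3 th 1.3568 r 0.2137 tang pull 2.05 f [-3.81 -1.91  7.9 ] 0.129 [ 0.6178 -0.0063  0.311 ] y 0.0009
```

View pics/s4.png

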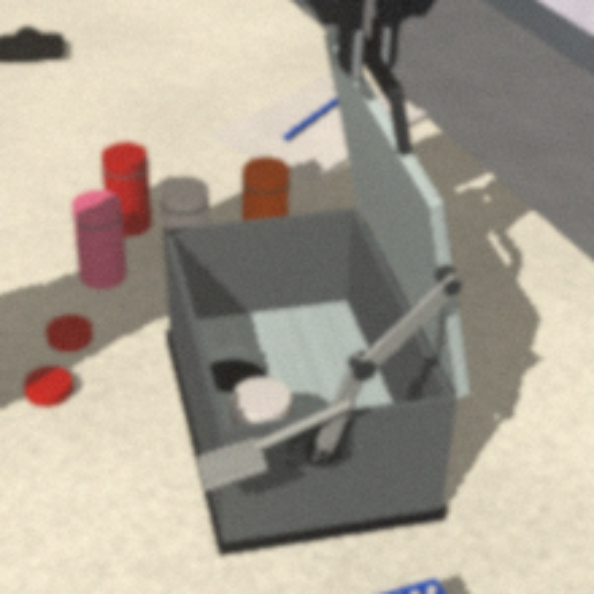

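arm_command([
  [[0.2, -0.04, 0.04, 0, 0, 0], [0.3, -0.06, 0.05, 0, 0, 0]],
])

```text
clock: 7.55
position: [0.6208, -0.007, 0.3116]
ee_rot: [0.446, -0.548, 0.549, -0.447]
ft_force: [-2.7, -0.9, 7.4]
grip_width: 0.127
```

```bash
python3 st.py
```

```text
t 7.55 th 1.3716 r 0.2137 tang pull 0.97 f [-2.48 -1.42  7.43] 0.127 [ 0.6208 -0.007   0.3116] y 0.0009
```

arm_command([
  [[0.2, -0.04, 0.03, 0, 0, 0], [0.3, -0.06, 0.05, 0, 0, 0]],
])

```text
clock: 7.75
position: [0.624, -0.0076, 0.3122]
ee_rot: [0.446, -0.548, 0.549, -0.447]
ft_force: [-2.0, -2.4, 7.2]
grip_width: 0.126
```

```bash
python3 st.py;  python3 sv.py s5
```

```text
t 7.75 th 1.3868 r 0.2137 tang pull 0.17 f [-1.51 -2.74  7.22] 0.126 [ 0.624  -0.0076  0.3122] y 0.0009
```

View pics/s5.png

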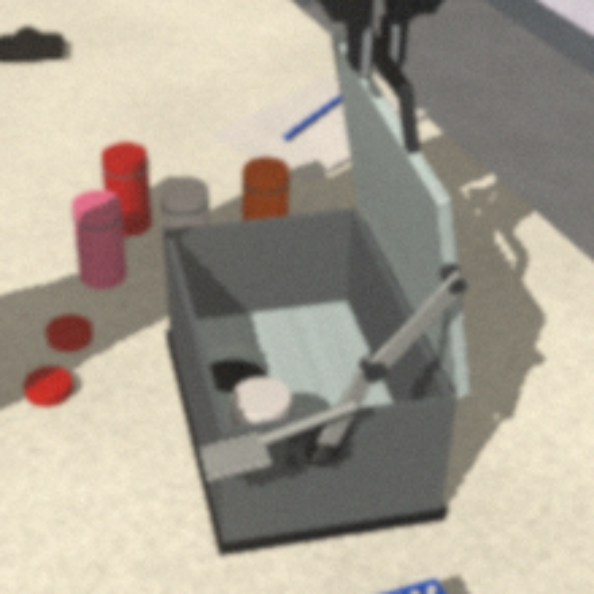

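arm_command([
  [[0.2, -0.04, 0.03, 0, 0, 0], [0.3, -0.06, 0.04, 0, 0, 0]],
])

```text
clock: 8.0
position: [0.6271, -0.0083, 0.3126]
ee_rot: [0.446, -0.548, 0.549, -0.447]
ft_force: [-6.6, -1.5, 9.3]
grip_width: 0.129
```

```bash
python3 st.py
```

```text
t 8.0 th 1.4018 r 0.2137 tang pull 4.49 f [-6.15 -2.83  9.32] 0.129 [ 0.6271 -0.0083  0.3126] y 0.0009
```

arm_command([
  [[0.1, -0.02, 0.01, 0, 0, 0]],
])

```text
clock: 8.1
position: [0.6273, -0.0084, 0.3127]
ee_rot: [0.446, -0.548, 0.549, -0.446]
ft_force: [-6.0, -1.2, 9.4]
grip_width: 0.127
```

```bash
python3 st.py; python3 sv.py s6
```

```text
t 8.1 th 1.4032 r 0.2137 tang pull 4.0 f [-5.65 -2.4   9.38] 0.127 [ 0.6273 -0.0084  0.3127] y 0.0009
```

View pics/s6.png

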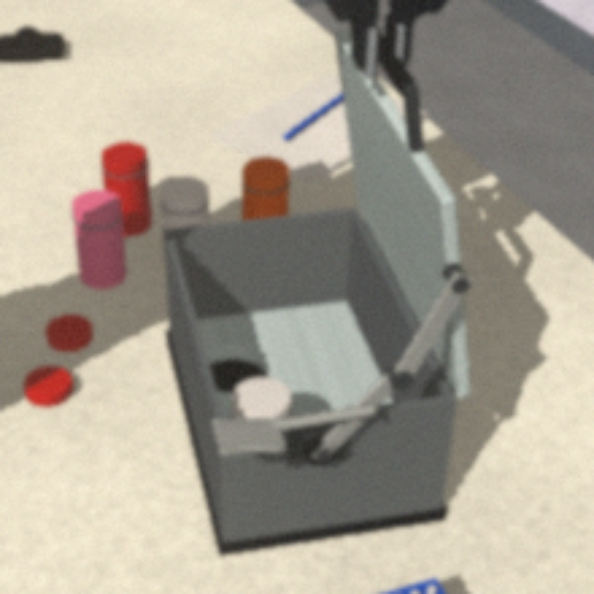

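arm_command([
  [[-0.2, 0.04, 0, 0, 0, 0], [-0.3, 0.06, 0, 0, 0, 0], [-0.3, 0.06, 0, 0, 0, 0]],
])

```text
clock: 8.45
position: [0.6249, -0.0079, 0.3123]
ee_rot: [0.446, -0.548, 0.549, -0.447]
ft_force: [-0.6, -1.7, 7.1]
grip_width: 0.125
```

```bash
python3 st.py; python3 sv.py s7
```

```text
t 8.45 th 1.3913 r 0.2138 tang pull -1.06 f [-0.21 -1.75  7.12] 0.125 [ 0.6249 -0.0079  0.3123] y 0.0009
```

View pics/s7.png

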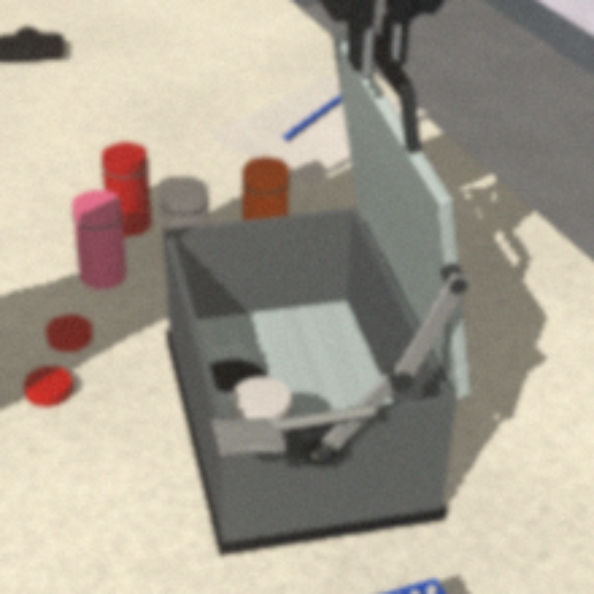

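arm_command([
  [[0, 0, 0, 0, 0, 0], [0, 0, 0, 0, 0, 0], [0, 0, 0, 0, 0, 0], [0, 0, 2, 0, 0, 0], [0, 0, 5, 0, 0, 0], [0, 0, 5, 0, 0, 0], [0, 0, 5, 0, 0, 0]],
], claw=3.4)

```text
clock: 9.2
position: [0.6245, -0.0073, 0.3615]
ee_rot: [0.446, -0.548, 0.548, -0.447]
ft_force: [1.3, -0.2, 0.3]
grip_width: 0.399
```

```bash
python3 st.py; python3 sv.py s8; python3 - <<'E'
from h import *
o,p,R=tool(); z=R.apply([0,0,1]); a=np.degrees(np.arctan2(z[1],z[0])); print(a,o["joint_pos"].round(2))
print("to jar cm",(np.array([.5745,.2575,.051])-p)*100)
c=cam("top"); cv2.imwrite("pics/t8.png",np.clip(c["pixels"].astype(int)*1.8,0,255).astype(np.uint8))
E
```

```text
t 9.2 th 1.4177 r 0.2625 tang pull -1.37 f [1.34 0.04 0.29] 0.399 [ 0.6245 -0.0073  0.3615] y 0.0014
-11.678027039314044 [ 0.53  0.42 -0.86  1.2   0.31  1.66 -0.46]
to jar cm [ -4.97477328  26.49638831 -30.96487206]
```

View pics/s8.png

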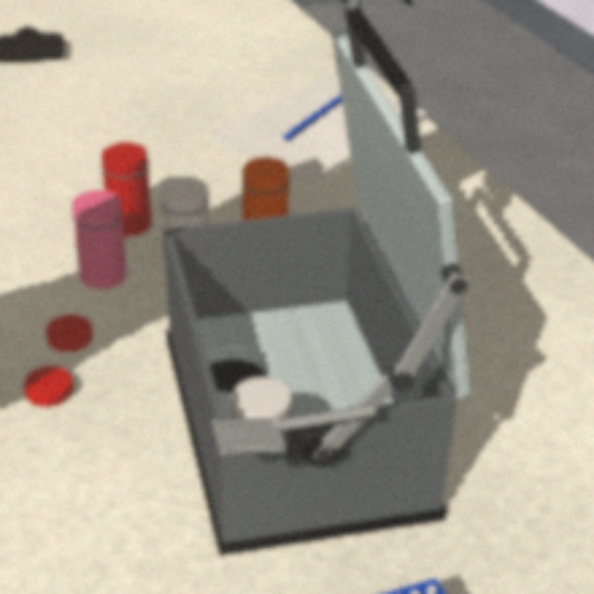

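View pics/t8.png

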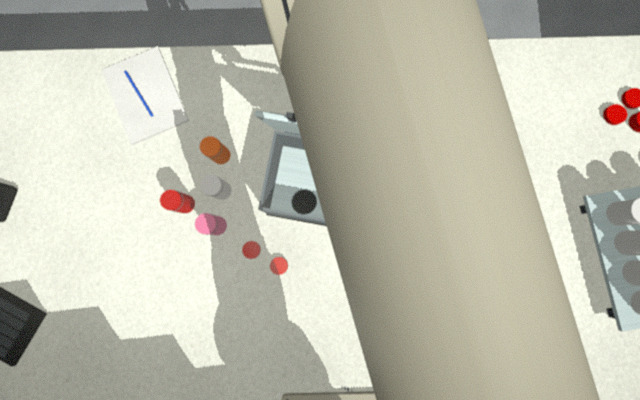

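arm_command([
  [[-2, 5, 0, 0, 0, 0], [-4, 10, 0, 0, 0, -4], [-5, 15, 0, 0, 0, -8], [-5, 20, -2, 0, 0, -16], [-5, 25, -5, 0, 0, -20], [-5, 26.5, -10, 0, 0, -20], [-5, 26.5, -14, 0, 0, -20]],
], claw=6.6)

```text
clock: 10.0
position: [0.5728, 0.2605, 0.2268]
ee_rot: [-0.345, 0.617, -0.616, 0.346]
ft_force: [1.2, -0.5, 0.3]
grip_width: 0.772
```

```bash
python3 - <<'E'
from h import *
o,p,R=tool(); z=R.apply([0,0,1]); a=np.degrees(np.arctan2(z[1],z[0])); print(a,o["joint_pos"].round(2),p)
c=cam("wrist"); cv2.imwrite("pics/w9.png",c["pixels"])
print("to jar cm",(np.array([.5745,.2575,.051])-p)*100, proj(c,[[.5745,.2575,.085]]))
c=cam("top"); print(proj(c,[w([-.042,.05,.024])])); cv2.imwrite("pics/t9.png",np.clip(c["pixels"].astype(int)*1.8,0,255).astype(np.uint8))
E
```

```text
-31.4154430485545 [ 0.13  0.48 -0.86  1.42  0.36  1.41 -1.29] [0.57281911 0.2604623  0.22680699]
to jar cm [  0.16808917  -0.29623043 -17.58069926] [[324.74335737 190.2490914 ]]
[[304.02259328 200.8111027 ]]
```

View pics/w9.png

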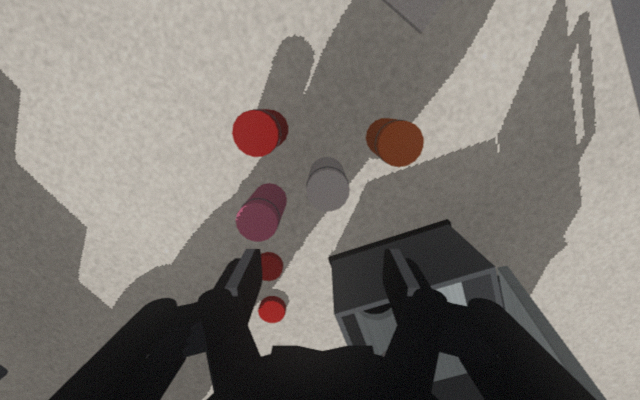

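View pics/t9.png

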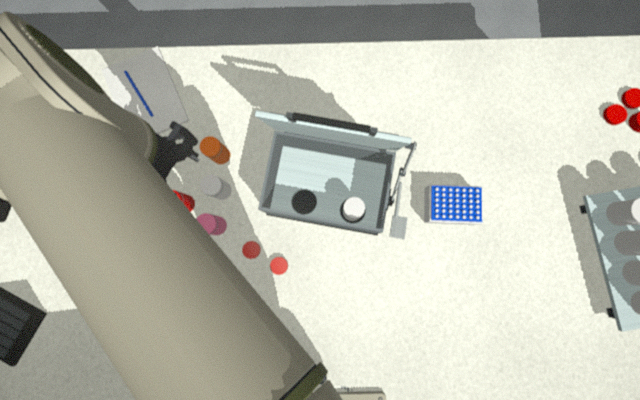

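arm_command([
  [[0.2, -0.3, -2, 0, 0, 110], [0.2, -0.3, -4, 0, 0, 110], [0.2, -0.3, -5, 0, 0, 110], [0.2, -0.3, -5, 0, 0, 110], [0.2, -0.3, -5, 0, 0, 110], [0.2, -0.3, -5, 0, 0, 110], [0.2, -0.3, -5, 0, 0, 110], [0.2, -0.3, -5, 0, 0, 110], [0.2, -0.3, -5, 0, 0, 110], [0.2, -0.3, -5, 0, 0, 110], [0.2, -0.3, -5, 0, 0, 110], [0.2, -0.3, -5, 0, 0, 110], [0.2, -0.3, -5, 0, 0, 110], [0.2, -0.3, -5, 0, 0, 110], [0.2, -0.3, -5, 0, 0, 110]],
])

```text
clock: 11.6
position: [0.5771, 0.2525, 0.1794]
ee_rot: [-0.703, 0.074, -0.074, 0.703]
ft_force: [-0.2, 0.3, 0.1]
grip_width: 0.771
```

```bash
python3 - <<'E'
from h import *
o,p,R=tool(); z=R.apply([0,0,1]); a=np.degrees(np.arctan2(z[1],z[0])); print(a,o["joint_pos"].round(2),p,R.apply([0,1,0]).round(3),o["grip_width"])
c=cam("wrist"); cv2.imwrite("pics/w10.png",c["pixels"])
print("to jar cm",(np.array([.5745,.2575,.051])-p)*100, proj(c,[[.5745,.2575,.085]]))
P,u,v=pts(c); q=(abs(P[:,0]-.5745)<.035)&(abs(P[:,1]-.2575)<.035)&(P[:,2]>.078)&(P[:,2]<.093)
print(cv2.minEnclosingCircle(P[q][:,:2].astype(np.float32)),P[q].mean(0))
E
```

```text
78.00117534961218 [ 0.33  0.67 -1.2   1.47  0.63  1.42  0.47] [0.57713929 0.25248645 0.17935452] [ 0.001  0.    -1.   ] 0.7705704481633228
to jar cm [ -0.26392864   0.50135471 -12.83545157] [[327.97284993 199.90826462]]
((0.576654851436615, 0.2556484341621399), 0.02287600003182888) [0.57546272 0.2559406  0.08457713]
```

View pics/w10.png

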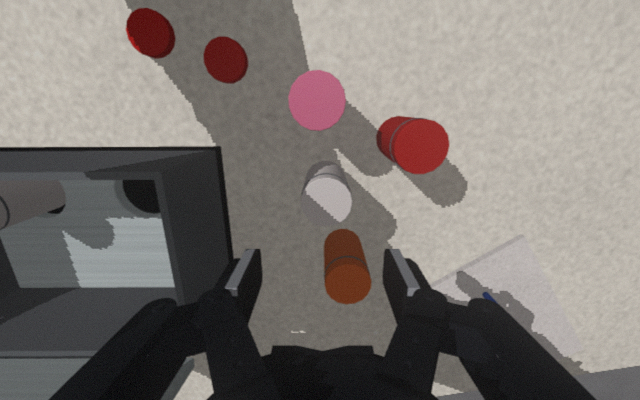

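arm_command([
  [[-0.13, 0.27, 0, 0, 0, 0], [-0.13, 0.27, -1, 0, 0, 0], [-0.13, 0.27, -3, 0, 0, 0], [-0.13, 0.27, -5, 0, 0, 0], [-0.13, 0.27, -5, 0, 0, 0], [-0.13, 0.27, -5, 0, 0, 0]],
])

```text
clock: 12.25
position: [0.5748, 0.2562, 0.1282]
ee_rot: [0.703, -0.072, 0.072, -0.703]
ft_force: [0.6, -0.1, 0.4]
grip_width: 0.773
```

```bash
python3 - <<'E'
from h import *
o,p,R=tool(); z=R.apply([0,0,1]); a=np.degrees(np.arctan2(z[1],z[0])); print(a,o["joint_pos"].round(2),p,R.apply([0,1,0]).round(3),o["grip_width"])
c=cam("wrist"); cv2.imwrite("pics/w11.png",c["pixels"])
print("to jar cm",(np.array([.575,.2572,.054])-p)*100, proj(c,[[.575,.2572,.085]]))
P,u,v=pts(c); q=(abs(P[:,0]-.5745)<.035)&(abs(P[:,1]-.2575)<.035)&(P[:,2]>.078)&(P[:,2]<.093)
print(cv2.minEnclosingCircle(P[q][:,:2].astype(np.float32)),P[q].mean(0))
E
```

```text
78.30386555120296 [ 0.31  0.72 -1.17  1.53  0.67  1.34  0.44] [0.574802   0.25616579 0.12821575] [-0.001 -0.    -1.   ] 0.7734099310265513
to jar cm [ 0.01980028  0.10342079 -7.42157508] [[324.76171047 227.06569577]]
((0.5766943097114563, 0.25565433502197266), 0.023073416203260422) [0.57506878 0.25592098 0.08452832]
```

View pics/w11.png

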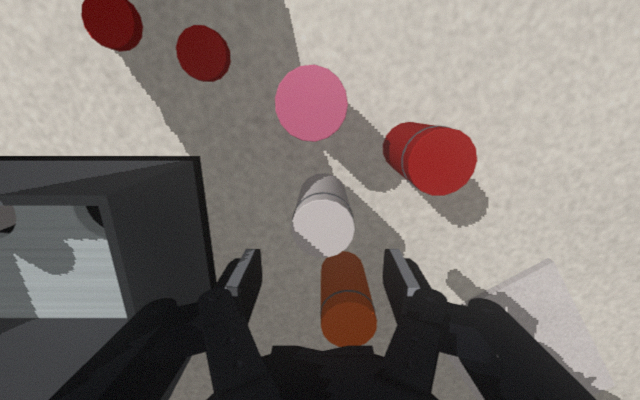

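arm_command([
  [[0.1, 0, -2, 0, 0, 0], [0.1, 0, -4, 0, 0, 0], [0.1, 0, -6, 0, 0, 0], [0.1, 0, -6.7, 0, 0, 0], [0.1, 0, -6.7, 0, 0, 0], [0.1, 0, -6.7, 0, 0, 0]],
])

```text
clock: 12.9
position: [0.5761, 0.2564, 0.0616]
ee_rot: [-0.703, 0.072, -0.072, 0.704]
ft_force: [0.4, 0.3, 0.7]
grip_width: 0.768
```

arm_command([
  [[0, 0, 0, 0, 0, 0], [0, 0, 0, 0, 0, 0], [0, 0, 0, 0, 0, 0], [0, 0, 0, 0, 0, 0], [0, 0, 0, 0, 0, 0]],
], claw=3.5, newtons=25)

```text
clock: 13.4
position: [0.5765, 0.2564, 0.0622]
ee_rot: [-0.703, 0.072, -0.072, 0.704]
ft_force: [-0.7, -1.0, 6.2]
grip_width: 0.525
```

arm_command([
  [[0, 0, 0, 0, 0, 0], [0, 0, 0, 0, 0, 0], [0, 0, 0, 0, 0, 0], [0, 0, -0.6, 0, 0, 0], [0, 0, -1.1, 0, 0, 0], [0, 0, -1.1, 0, 0, 0]],
], claw=6.4)

```text
clock: 14.0
position: [0.5756, 0.2557, 0.049]
ee_rot: [0.704, -0.072, 0.072, -0.703]
ft_force: [0.3, -0.9, 0.1]
grip_width: 0.752
```

arm_command([
  [[0, 0, 0, 0, 0, 0], [0, 0, 0, 0, 0, 0], [0, 0, 0, 0, 0, 0], [0, 0, 0, 0, 0, 0], [0, 0, 0, 0, 0, 0]],
], claw=3.5, newtons=25)

```text
clock: 14.5
position: [0.576, 0.2561, 0.0503]
ee_rot: [-0.703, 0.072, -0.072, 0.703]
ft_force: [-0.2, -1.7, -0.7]
grip_width: 0.526
```

```bash
python3 - <<'E'
from h import *
o,p,R=tool(); print(p,R.apply([0,1,0]).round(3),o["grip_width"]*85,o["ft_force"])
ww=w([-.042,.05,.006]); print(ww,(ww-p)*100)
c=cam("wrist"); cv2.imwrite("pics/w12.png",c["pixels"])
E
```

```text
[0.57604758 0.25606969 0.05025739] [ 0.  0. -1.] 44.69830124522636 [-0.20345675 -1.6959038  -0.66094843]
[0.54201201 0.05947821 0.006     ] [ -3.40355769 -19.65914818  -4.42573941]
```

View pics/w12.png

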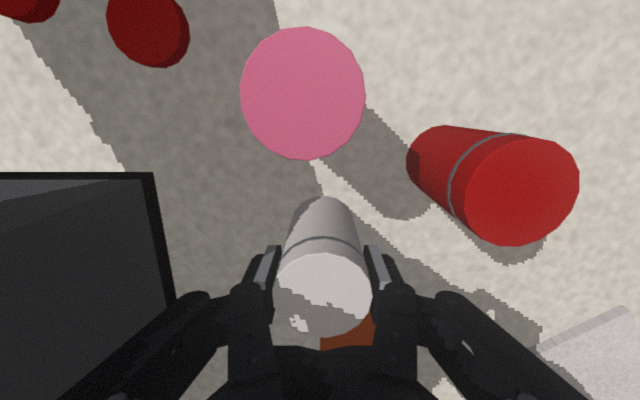

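arm_command([
  [[0, 0, 3, 0, 0, 0], [0, 0, 7, 0, 0, 0], [0, 0, 11, 0, 0, 0], [0, 0, 15, 0, 0, 0], [-1, -4, 16, 0, 0, 0], [-2, -8, 16, 0, 0, 0], [-2.8, -12, 16, 0, 0, 0], [-3.4, -16, 16, 0, 0, 0], [-3.4, -19.6, 16, 0, 0, 0], [-3.4, -19.6, 16, 0, 0, 0], [-3.4, -19.6, 16, 0, 0, 0]],
])

```text
clock: 15.65
position: [0.5421, 0.059, 0.2102]
ee_rot: [0.703, -0.073, 0.073, -0.703]
ft_force: [-0.7, 0.7, -0.6]
grip_width: 0.528
```

```bash
python3 - <<'E'
from h import *
o,p,R=tool(); print(o["clock"],p,R.apply([0,1,0]).round(3),o["grip_width"]*85,o["ft_force"],o["joint_pos"].round(2))
ww=w([-.042,.05,.006]); print((ww-p)*100)
c=cam("wrist"); cv2.imwrite("pics/w13.png",c["pixels"]); print(proj(c,[w([-.042,.05,.024])]))
E
python3 sv.py s13
```

```text
15.65 [0.54205429 0.05902804 0.21018284] [-0. -0. -1.] 44.89810320905438 [-0.71941024  0.67649116 -0.64856177] [ 0.86  0.51 -1.36  1.66  0.5   1.39  0.8 ]
[-4.22798525e-03  4.50166423e-02 -2.04182839e+01]
[[323.06674733 179.0145606 ]]
```

View pics/w13.png

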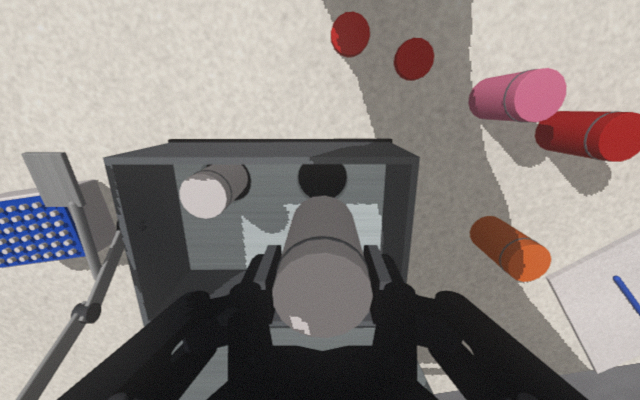

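View pics/s13.png

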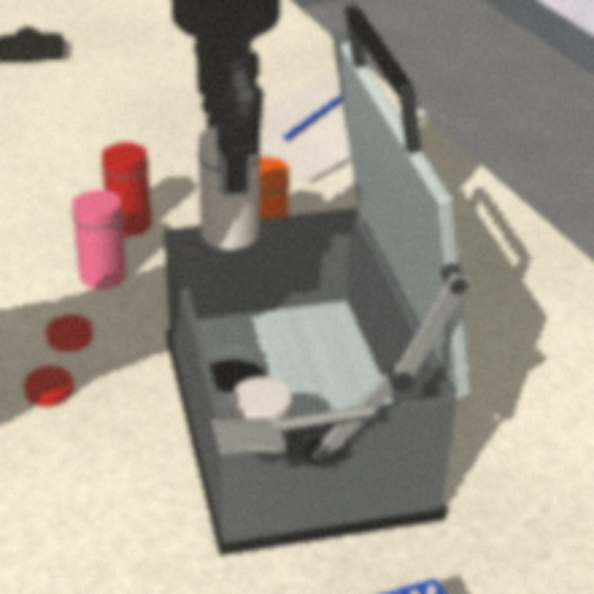

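arm_command([
  [[0, 0, -3, 0, 0, 0], [0, 0, -6, 0, 0, 0], [0, 0, -9, 0, 0, 0], [0, 0, -11, 0, 0, 0], [0, 0, -12.5, 0, 0, 0], [0, 0, -13.5, 0, 0, 0], [0, 0, -14.3, 0, 0, 0], [0, 0, -14.8, 0, 0, 0], [0, 0, -14.8, 0, 0, 0]],
])

```text
clock: 16.65
position: [0.5421, 0.0602, 0.0621]
ee_rot: [-0.703, 0.072, -0.072, 0.703]
ft_force: [-0.2, -0.7, -0.9]
grip_width: 0.526
```

```bash
python3 st.py; python3 - <<'E'
from h import *
c=cam("wrist"); cv2.imwrite("pics/w14.png",c["pixels"])
E
python3 sv.py s14
```

```text
t 16.65 th -0.3252 r 0.1329 tang pull 0.78 f [-0.1  -0.71 -0.86] 0.526 [0.5421 0.0602 0.0621] y 0.0507
```

View pics/w14.png

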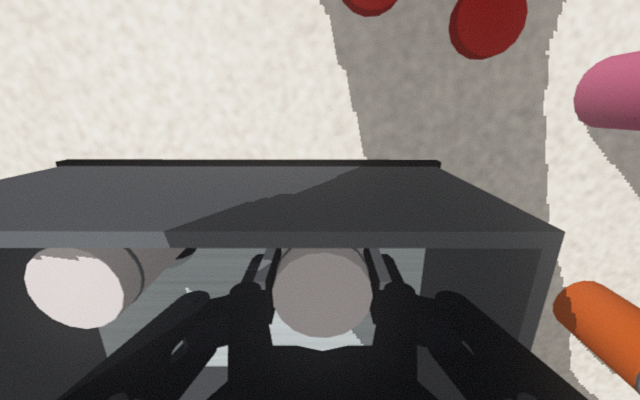

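View pics/s14.png

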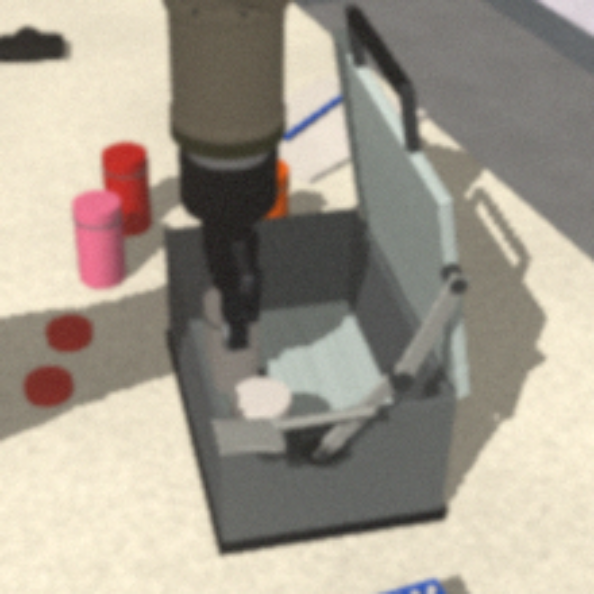

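arm_command([
  [[0, 0, -0.3, 0, 0, 0], [0, 0, -0.5, 0, 0, 0], [0, 0, -0.6, 0, 0, 0], [0, 0, -0.6, 0, 0, 0]],
])

```text
clock: 17.15
position: [0.5421, 0.06, 0.0563]
ee_rot: [-0.703, 0.072, -0.072, 0.703]
ft_force: [0.2, 0.7, -1.6]
grip_width: 0.524
```

```bash
python3 st.py
```

```text
t 17.15 th -0.3669 r 0.1347 tang pull 1.51 f [ 0.02  0.75 -1.61] 0.524 [0.5421 0.06   0.0563] y 0.0506
```

Just about touching; nudge 1.5 mm more, then open.

arm_command([
  [[0, 0, -0.1, 0, 0, 0], [0, 0, -0.15, 0, 0, 0]],
])

```text
clock: 17.35
position: [0.5424, 0.0602, 0.0561]
ee_rot: [0.704, -0.072, 0.072, -0.703]
ft_force: [-6.9, -3.4, 21.1]
grip_width: 0.527
```

arm_command([
  [[0, 0, 0, 0, 0, 0], [0, 0, 0, 0, 0, 0], [0, 0, 0, 0, 0, 0], [0, 0, 0, 0, 0, 0]],
], claw=6.2)

```text
clock: 17.75
position: [0.542, 0.0601, 0.0546]
ee_rot: [-0.703, 0.072, -0.072, 0.703]
ft_force: [-0.4, -0.7, -0.1]
grip_width: 0.73
```

arm_command([
  [[0, 0, 2, 0, 0, 0], [0, 0, 5, 0, 0, 0], [0, 0, 9, 0, 0, 0], [0, 0, 13, 0, 0, 0], [0, 0, 17, 0, 0, 0], [0, 0, 17, 0, 0, 0]],
])

```text
clock: 18.35
position: [0.5439, 0.0613, 0.2295]
ee_rot: [-0.703, 0.07, -0.074, 0.704]
ft_force: [-0.0, 0.0, -0.8]
grip_width: 0.726
```

```bash
python3 st.py; python3 - <<'E'
from h import *
c=cam("wrist"); cv2.imwrite("pics/w15.png",c["pixels"])
print(proj(c,[w([-.042,.05,.091])]))
P,u,v=pts(c); ww=w([-.042,.05,.091]); q=(abs(P[:,:2]-ww[:2])<.035).all(1)&(P[:,2]>.07)&(P[:,2]<.11)
print("jar top",cv2.minEnclosingCircle(P[q][:,:2].astype(np.float32)),P[q].mean(0),P[q][:,2].std(),"want",ww)
o,p,R=tool();z=R.apply([0,0,1]); print(o["joint_pos"].round(2),np.degrees(np.arctan2(z[1],z[0])))
E
python3 sv.py s15
```

```text
t 18.35 th 0.7691 r 0.1796 tang pull 0.62 f [-0.03  0.03 -0.84] 0.726 [0.5439 0.0613 0.2295] y 0.0521
[[320.43416492 187.92080991]]
jar top ((0.5429689288139343, 0.05987751856446266), 0.023099884390830994) [0.54114275 0.06024793 0.08971413] 0.003433101087062511 want [0.54201201 0.05947821 0.091     ]
[ 0.87  0.49 -1.37  1.63  0.49  1.42  0.81] 78.29356403819828
```

View pics/w15.png

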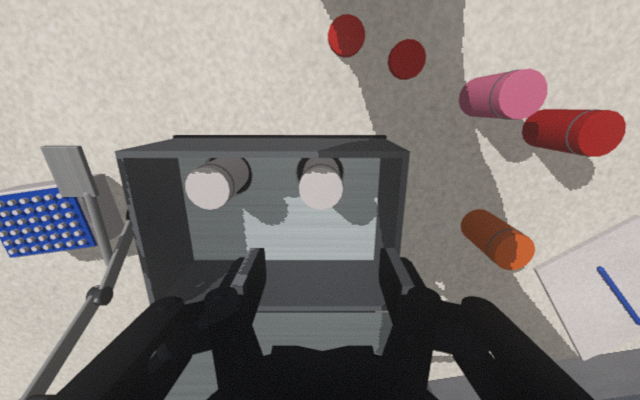

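View pics/s15.png

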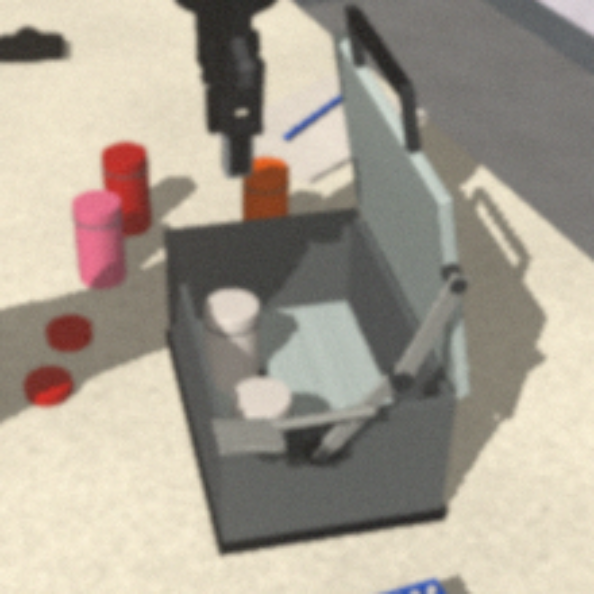

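```bash
python3 - <<'E'
from h import *
for n in ["side","wrist","top"]:
    c=cam(n)
    for m in manip.masks_of(n,"thumb_plate")[:2]:
        P,u,v=pts(c,m["mask"]); Q=RC.inv().apply(P-C)
        q=(Q[:,1]<-.138)&(Q[:,1]>-.18)&(Q[:,2]>.125)&(Q[:,2]<.16)&(Q[:,0]<.02)
        print(n,round(m["p"],2),m["bbox"],q.sum(), [np.round(np.percentile(Q[q][:,i],[2,50,98]),4) for i in range(3)] if q.sum() else "")
    P,u,v=pts(c); Q=RC.inv().apply(P-C); q=(Q[:,1]<-.148)&(Q[:,1]>-.18)&(Q[:,2]>.125)&(Q[:,2]<.16)&(abs(Q[:,0])<.1)
    if q.sum()>5:
        r=cv2.minAreaRect(Q[q][:,:2].astype(np.float32)*1000); print(n,"all",q.sum(),r,np.percentile(Q[q][:,2],[5,50,95]),"zfit",np.polyfit(Q[q][:,0],Q[q][:,2],1))
E
```

```text
side 0.76 [310.2, 180.7, 400.9, 247.4] 498 [array([-0.0885, -0.0551,  0.0183]), array([-0.1713, -0.1512, -0.1408]), array([0.1344, 0.1411, 0.1456])]
side 0.24 [306.3, 185.6, 398.9, 251.1] 486 [array([-0.0882, -0.0554,  0.0181]), array([-0.1713, -0.1513, -0.1411]), array([0.1349, 0.1411, 0.1455])]
side all 393 ((-21.608978271484375, -159.69699096679688), (135.50326538085938, 24.22176742553711), 0.5061995387077332) [0.13647259 0.14119531 0.145935  ] zfit [0.00783708 0.14208961]
wrist 0.9 [23.0, 150.3, 132.4, 400.0] 3239 [array([-0.0908, -0.0593,  0.0176]), array([-0.1704, -0.1481, -0.1388]), array([0.1284, 0.1403, 0.1447])]
wrist 0.24 [20.1, 136.2, 415.8, 400.0] 3162 [array([-0.0907, -0.0592,  0.0176]), array([-0.1701, -0.1481, -0.1387]), array([0.1283, 0.1403, 0.1447])]
wrist all 1649 ((-30.99393653869629, -160.35545349121094), (24.678260803222656, 121.17578887939453), 89.99210357666016) [0.13864926 0.14130618 0.14410052] zfit [-0.0422629   0.13856519]
top 0.93 [393.8, 141.1, 416.4, 240.3] 451 [array([-0.0917, -0.0601,  0.0158]), array([-0.1687, -0.1492, -0.1395]), array([0.1348, 0.1397, 0.145 ])]
top all 253 ((-41.52180480957031, -158.93072509765625), (104.49451446533203, 21.861467361450195), 0.007451754063367844) [0.13716128 0.14044327 0.14365427] zfit [-0.07906051  0.13513178]
```

```bash
python3 - <<'E'
from h import *
o,p,R=tool(); print(p)
A=w([-.069,-.158,.20]); print(A,(A-p)*100)
f=np.array([-.0135,.098]);d=np.array([-.069,.1405])-f; r=np.hypot(*d);a0=np.arctan2(d[1],-d[0])
for dz in [0,.01,.02,.025,.03,.034]:
    z=.1405-dz; x=f[0]-np.sqrt(r*r-(z-f[1])**2); print(dz,((w([x,-.158,z])-w([-.069,-.158,.1405]))*100).round(2))
E
```

```text
[0.54163763 0.06001365 0.22383975]
[ 0.47339323 -0.13872488  0.2       ] [ -6.82443948 -19.87385287  -2.3839748 ]
0 [0. 0. 0.]
0.01 [-0.63  0.13 -1.  ]
0.02 [-1.05  0.22 -2.  ]
0.025 [-1.19  0.25 -2.5 ]
0.03 [-1.3   0.27 -3.  ]
0.034 [-1.36  0.28 -3.4 ]
```

arm_command([
  [[-2, -4, 1, 0, 0, 0], [-4, -8, 1, 0, 0, -8], [-6, -12, 1, 0, 0, -16], [-6.8, -16, 0, 0, 0, -24], [-6.8, -19.9, 0, 0, 0, -90], [-6.8, -19.9, -2.4, 0, 0, -90], [-6.8, -19.9, -2.4, 0, 0, -90], [-6.8, -19.9, -2.4, 0, 0, -90], [-6.8, -19.9, -2.4, 0, 0, -90], [-6.8, -19.9, -2.4, 0, 0, -90], [-6.8, -19.9, -2.4, 0, 0, -90], [-6.8, -19.9, -2.4, 0, 0, -90], [-6.8, -19.9, -2.4, 0, 0, -90], [-6.8, -19.9, -2.4, 0, 0, -90], [-6.8, -19.9, -2.4, 0, 0, -90]],
], claw=0)

```text
clock: 20.25
position: [0.4739, -0.1389, 0.2006]
ee_rot: [-0.447, 0.548, -0.548, 0.447]
ft_force: [0.9, -0.7, -0.8]
grip_width: -0.001
```

```bash
python3 st.py; python3 - <<'E'
from h import *
c=cam("wrist"); cv2.imwrite("pics/w16.png",c["pixels"])
P,u,v=pts(c); Q=RC.inv().apply(P-C); q=(Q[:,1]<-.146)&(Q[:,1]>-.18)&(Q[:,2]>.13)&(Q[:,2]<.15)&(Q[:,0]>-.11)&(Q[:,0]<-.03)
print([np.percentile(Q[q][:,i],[2,50,98]).round(4) for i in range(3)])
o,p,R=tool();z=R.apply([0,0,1]); print(o["joint_pos"].round(2),np.degrees(np.arctan2(z[1],z[0])),(w([-.069,-.158,.1405])-p)*100,o["clock"])
E
python3 sv.py s16
```

```text
t 20.25 th 0.5473 r 0.1829 tang pull 0.12 f [ 1.04 -0.47 -0.77] -0.001 [ 0.4739 -0.1389  0.2006] y -0.158
[array([-0.0898, -0.067 , -0.0337]), array([-0.1714, -0.1573, -0.1464]), array([0.1382, 0.1411, 0.1443])]
[ 1.23  0.2  -1.13  1.8   0.19  1.26 -0.15] -11.574305579461457 [-0.05808884  0.01799219 -6.00878134] 20.3
```

View pics/w16.png

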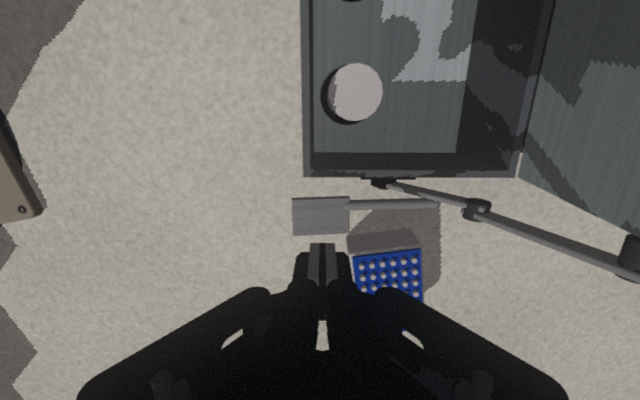

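View pics/s16.png

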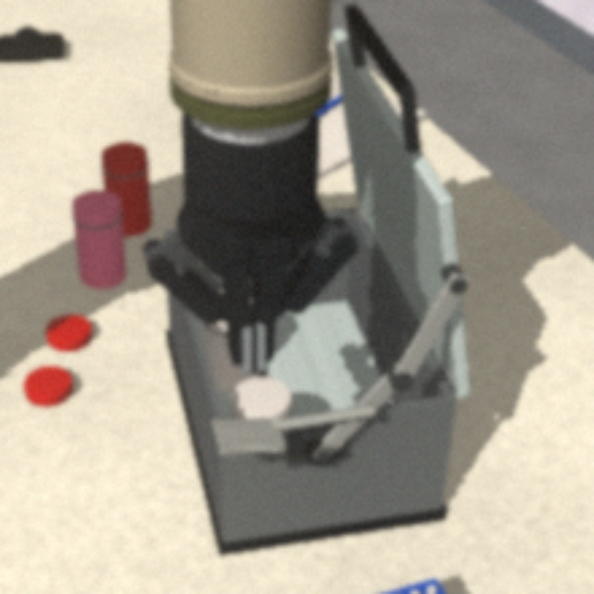

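arm_command([
  [[0, 0, -2, 0, 0, 0], [0, 0, -4, 0, 0, 0], [0, 0, -5.2, 0, 0, 0], [0, 0, -5.6, 0, 0, 0], [0, 0, -5.9, 0, 0, 0], [-0.1, 0.02, -6.2, 0, 0, 0]],
])

```text
clock: 20.95
position: [0.4733, -0.1388, 0.1394]
ee_rot: [0.447, -0.548, 0.548, -0.447]
ft_force: [-6.0, 0.3, 8.1]
grip_width: 0.0
```

```bash
python3 st.py
```

```text
t 20.95 th 0.2159 r 0.1588 tang pull -6.67 f [-5.96 -0.96  8.13] 0.0 [ 0.4733 -0.1388  0.1394] y -0.1581
```

arm_command([
  [[-0.2, 0.04, -0.3, 0, 0, 0], [-0.4, 0.08, -0.6, 0, 0, 0], [-0.55, 0.11, -0.9, 0, 0, 0]],
])

```text
clock: 21.25
position: [0.4675, -0.1376, 0.1302]
ee_rot: [0.447, -0.548, 0.549, -0.446]
ft_force: [-3.9, 1.0, 4.5]
grip_width: -0.005
```

```bash
python3 st.py
```

```text
t 21.25 th 0.1525 r 0.1626 tang pull -3.82 f [-3.98  0.15  4.48] -0.005 [ 0.4675 -0.1376  0.1302] y -0.1581
```

Going well; continue to about 30 mm below the start.

arm_command([
  [[-0.15, 0.03, -0.3, 0, 0, 0], [-0.28, 0.06, -0.6, 0, 0, 0], [-0.4, 0.08, -0.9, 0, 0, 0], [-0.5, 0.1, -1.2, 0, 0, 0]],
])

```text
clock: 21.65
position: [0.4622, -0.1366, 0.1178]
ee_rot: [-0.447, 0.548, -0.548, 0.446]
ft_force: [-5.0, 0.9, 6.3]
grip_width: -0.003
```

```bash
python3 st.py; python3 sv.py s17
```

```text
t 21.65 th 0.0728 r 0.1663 tang pull -5.95 f [-5.02 -0.16  6.33] -0.003 [ 0.4622 -0.1366  0.1178] y -0.1582
```

View pics/s17.png

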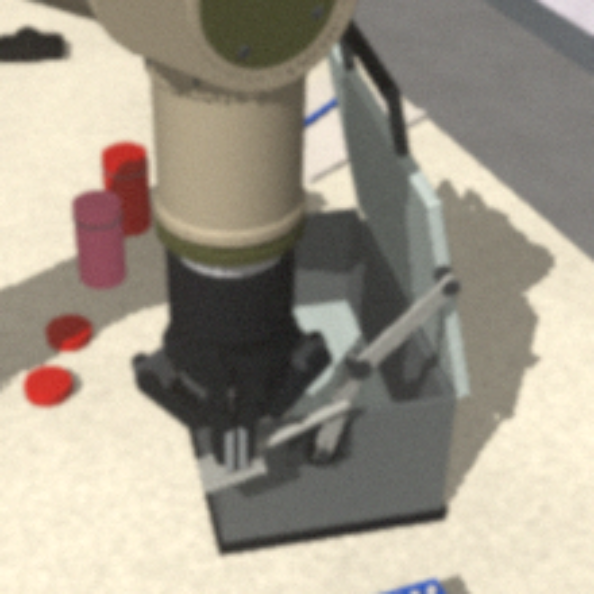

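arm_command([
  [[-0.08, 0.02, -0.3, 0, 0, 0], [-0.14, 0.03, -0.6, 0, 0, 0], [-0.14, 0.03, -0.6, 0, 0, 0]],
])

```text
clock: 22.0
position: [0.4604, -0.1362, 0.1114]
ee_rot: [-0.447, 0.549, -0.548, 0.446]
ft_force: [-4.5, 0.7, 2.7]
grip_width: 0.003
```

```bash
python3 st.py
```

```text
t 22.0 th 0.0336 r 0.1676 tang pull -2.55 f [-4.58 -0.2   2.71] 0.003 [ 0.4604 -0.1362  0.1114] y -0.1581
```

arm_command([
  [[0, 0, 3, 0, 0, 0], [0, 0, 7, 0, 0, 0], [0, 0, 12, 0, 0, 0], [0, 0, 17, 0, 0, 0], [0, 0, 22, 0, 0, 0], [0, 0, 25, 0, 0, 0], [0, 0, 25, 0, 0, 0]],
], claw=3.6)

```text
clock: 22.7
position: [0.463, -0.1366, 0.3657]
ee_rot: [0.445, -0.546, 0.551, -0.447]
ft_force: [0.0, 0.8, -0.4]
grip_width: 0.423
```

```bash
python3 st.py; python3 sv.py s18;python3 - <<'E'
from h import *
P,u,v=pts(cam("side")); Q=RC.inv().apply(P-C)
q=(abs(Q[:,1])<.05)&(Q[:,2]>.29)&(Q[:,2]<.36)&(Q[:,0]>-.02)&(Q[:,0]<.12)
print(q.sum(),[np.percentile(Q[q][:,i],[2,50,98]).round(4) for i in range(3)])
d=Q[q]-[.085,0,.12]; print("th by radius~.212 pts", np.median(np.arctan2(d[:,2],-d[:,0])[abs(np.hypot(d[:,0],d[:,2])-.212)<.006])-.028)
E
```

```text
t 22.7 th 0.9861 r 0.3117 tang pull 0.3 f [-0.12  0.79 -0.36] 0.423 [ 0.463  -0.1366  0.3657] y -0.158
160 [array([0.0294, 0.0328, 0.0402]), array([-0.0488, -0.0104,  0.0366]), array([0.3249, 0.331 , 0.3328])]
th by radius~.212 pts 1.296180472251882
```

View pics/s18.png

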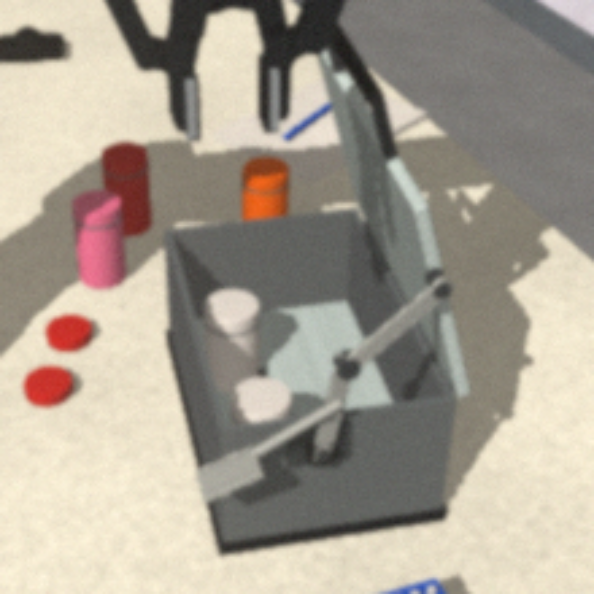

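```bash
python3 - <<'E'
from h import *
o,p,R=tool(); b=bar(1.30)-[0,0,.019]; print(p,b,(b-p)*100); z=R.apply([0,0,1]); print(np.degrees(np.arctan2(z[1],z[0])),R.apply([0,1,0]))
E
```

```text
[ 0.4615136  -0.13646981  0.36183997] [ 0.60636369 -0.00490929  0.30687933] [14.48500892 13.1560527  -5.49606446]
-11.696155353524656 [ 1.33842285e-03 -7.89802303e-04 -9.99998792e-01]
```

arm_command([
  [[2, 4, 1, 0, 0, 0], [5, 8, 1, 0, 0, 0], [9, 11, 1, 0, 0, 0], [13, 13.15, 1, 0, 0, 0], [14.5, 13.15, 1, 0, 0, 0], [14.5, 13.15, 1, 0, 0, 0], [14.5, 13.15, 1, 0, 0, 0]],
])

```text
clock: 23.5
position: [0.606, -0.0039, 0.3701]
ee_rot: [-0.447, 0.549, -0.547, 0.447]
ft_force: [-0.4, -0.3, 0.3]
grip_width: 0.417
```

```bash
python3 st.py; python3 - <<'E'
from h import *
c=cam("wrist"); cv2.imwrite("pics/w19.png",c["pixels"])
print(proj(c,[bar(1.30),bar(1.32),bar(1.28)]))
P,u,v=pts(c); Q=RC.inv().apply(P-C)
q=(abs(Q[:,1])<.05)&(Q[:,2]>.31)&(Q[:,2]<.35)&(Q[:,0]>-.0)&(Q[:,0]<.08)
print(q.sum(),[np.percentile(Q[q][:,i],[2,50,98]).round(4) for i in range(3)])
E
```

```text
t 23.5 th 1.3533 r 0.2739 tang pull 0.26 f [-0.33 -0.41  0.3 ] 0.417 [ 0.606  -0.0039  0.3701] y 0.0009
[[323.06995591 226.46546262]
 [328.91012886 227.02878804]
 [317.31438295 225.86215836]]
2215 [array([0.0282, 0.0339, 0.0394]), array([-0.0475,  0.0057,  0.0483]), array([0.3265, 0.3303, 0.332 ])]
```

View pics/w19.png

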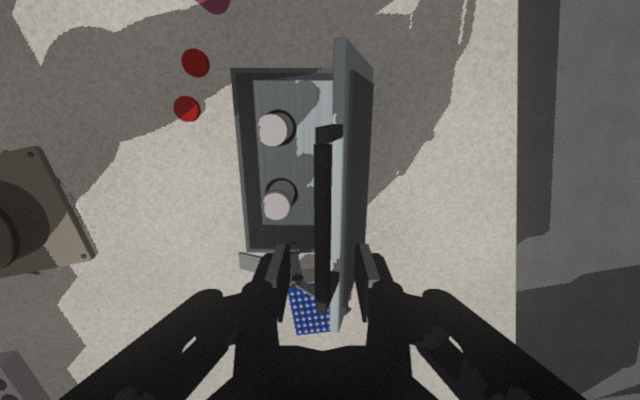

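arm_command([
  [[0, 0, -2, 0, 0, 0], [0, 0, -4, 0, 0, 0], [0, 0, -5.5, 0, 0, 0], [0, 0, -6.1, 0, 0, 0], [0, 0, -6.1, 0, 0, 0]],
])

```text
clock: 24.05
position: [0.6057, -0.0056, 0.3104]
ee_rot: [0.447, -0.548, 0.549, -0.446]
ft_force: [0.8, -0.3, -0.4]
grip_width: 0.42
```

arm_command([
  [[0, 0, 0, 0, 0, 0], [0, 0, 0, 0, 0, 0], [0, 0, 0, 0, 0, 0], [0, 0, 0, 0, 0, 0], [0, 0, 0, 0, 0, 0]],
], claw=0, newtons=30)

```text
clock: 24.55
position: [0.6064, -0.0047, 0.3117]
ee_rot: [0.446, -0.548, 0.549, -0.447]
ft_force: [-1.6, -1.8, 5.5]
grip_width: 0.122
```

```bash
python3 st.py; python3 - <<'E'
from h import *
b=bar(1.3)
for th in [1.25,1.2,1.15,1.1,1.05,1,.95,.9,.8,.7,.6,.5,.4,.3,.2,.1,.05,0]: print(th,((bar(th)-b)*100).round(2))
E
```

```text
t 24.55 th 1.3053 r 0.2168 tang pull -0.26 f [-1.22 -2.05  5.5 ] 0.122 [ 0.6064 -0.0047  0.3117] y 0.0002
1.25 [-1.    0.21 -0.28]
1.2 [-1.99  0.41 -0.61]
1.15 [-2.96  0.61 -0.99]
1.1 [-3.91  0.81 -1.42]
1.05 [-4.83  1.   -1.9 ]
1 [-5.74  1.19 -2.42]
0.95 [-6.61  1.37 -2.99]
0.9 [-7.46  1.54 -3.61]
0.8 [-9.05  1.88 -4.96]
0.7 [-10.51   2.18  -6.47]
0.6 [-11.81   2.45  -8.12]
0.5 [-12.95   2.68  -9.9 ]
0.4 [-13.9    2.88 -11.78]
0.3 [-14.67   3.04 -13.75]
0.2 [-15.24   3.16 -15.79]
0.1 [-15.61   3.23 -17.87]
0.05 [-15.72   3.25 -18.93]
0 [-15.77   3.27 -19.99]
```

arm_command([
  [[-0.5, 0.1, -0.14, 0, 0, 0], [-1.0, 0.21, -0.28, 0, 0, 0], [-1.5, 0.31, -0.45, 0, 0, 0], [-2.0, 0.41, -0.61, 0, 0, 0], [-2.96, 0.61, -0.99, 0, 0, 0]],
])

```text
clock: 25.05
position: [0.5771, 0.0014, 0.3017]
ee_rot: [0.446, -0.548, 0.549, -0.447]
ft_force: [-1.1, -2.2, 5.8]
grip_width: 0.128
```

```bash
python3 st.py; python3 sv.py s20
```

```text
t 25.05 th 1.1598 r 0.2164 tang pull -1.73 f [-0.65 -2.39  5.83] 0.128 [0.5771 0.0014 0.3017] y 0.0002
```

View pics/s20.png

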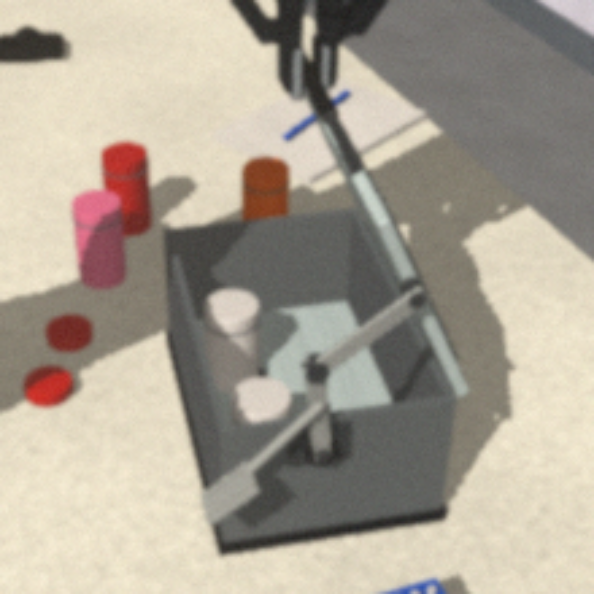

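Folding well. Lower on to 0.5 rad.

arm_command([
  [[-0.95, 0.2, -0.43, 0, 0, 0], [-1.87, 0.39, -0.91, 0, 0, 0], [-2.78, 0.58, -1.43, 0, 0, 0], [-3.65, 0.76, -2.0, 0, 0, 0], [-4.5, 0.93, -2.62, 0, 0, 0], [-5.3, 1.1, -3.29, 0, 0, 0], [-6.09, 1.27, -3.97, 0, 0, 0], [-6.84, 1.42, -4.72, 0, 0, 0], [-7.55, 1.57, -5.48, 0, 0, 0], [-8.22, 1.71, -6.3, 0, 0, 0], [-8.85, 1.84, -7.13, 0, 0, 0], [-9.44, 1.96, -8.01, 0, 0, 0], [-9.99, 2.07, -8.91, 0, 0, 0]],
])

```text
clock: 26.4
position: [0.4767, 0.0222, 0.2111]
ee_rot: [0.446, -0.548, 0.549, -0.447]
ft_force: [8.2, 2.5, -3.2]
grip_width: 0.121
```

```bash
python3 st.py; python3 sv.py s21
```

```text
t 26.4 th 0.5126 r 0.2139 tang pull -0.91 f [ 7.48  4.07 -3.17] 0.121 [0.4767 0.0222 0.2111] y 0.0003
```

View pics/s21.png

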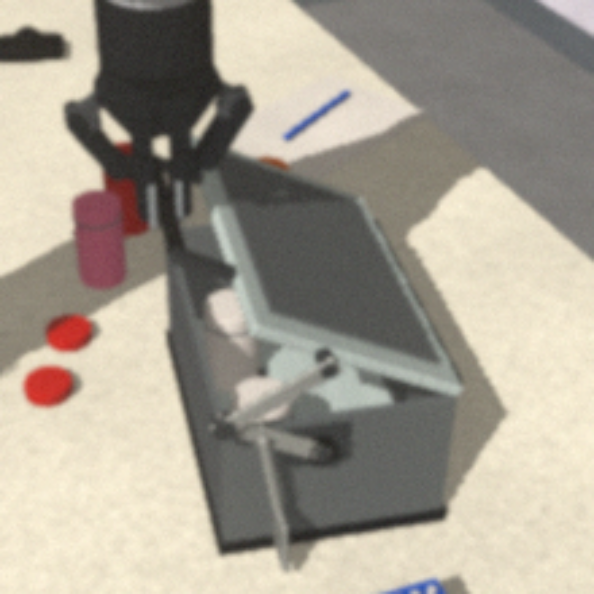

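arm_command([
  [[-0.5, 0.1, -0.94, 0, 0, 0], [-0.95, 0.2, -1.88, 0, 0, 0], [-1.35, 0.28, -2.85, 0, 0, 0], [-1.72, 0.36, -3.85, 0, 0, 0], [-2.03, 0.42, -4.87, 0, 0, 0], [-2.29, 0.48, -5.89, 0, 0, 0], [-2.5, 0.52, -6.92, 0, 0, 0], [-2.66, 0.55, -7.97, 0, 0, 0], [-2.73, 0.57, -8.7, 0, 0, 0], [-2.78, 0.58, -9.3, 0, 0, 0], [-2.78, 0.58, -9.3, 0, 0, 0]],
])

```text
clock: 27.55
position: [0.4499, 0.0278, 0.1183]
ee_rot: [0.445, -0.548, 0.549, -0.448]
ft_force: [9.8, 0.4, -4.2]
grip_width: 0.124
```

```bash
python3 st.py
```

```text
t 27.55 th 0.0537 r 0.2115 tang pull 3.66 f [ 9.48  2.34 -4.18] 0.124 [0.4499 0.0278 0.1183] y 0.0003
```

arm_command([
  [[0, 0, -0.3, 0, 0, 0], [0, 0, -0.6, 0, 0, 0], [0, 0, -0.8, 0, 0, 0], [0, 0, -0.8, 0, 0, 0]],
])

```text
clock: 27.95
position: [0.4497, 0.0279, 0.1118]
ee_rot: [0.446, -0.548, 0.549, -0.447]
ft_force: [-1.7, -0.2, 17.2]
grip_width: 0.13
```

```bash
python3 st.py
```

```text
t 27.95 th 0.0227 r 0.2112 tang pull -17.16 f [-1.61 -0.52 17.2 ] 0.13 [0.4497 0.0279 0.1118] y 0.0004
```

Shut (17 N reaction from the rim). Open and withdraw.

arm_command([
  [[0, 0, 0, 0, 0, 0], [0, 0, 0, 0, 0, 0], [0, 0, 0, 0, 0, 0], [0, 0, 0, 0, 0, 0], [0, 0, 3, 0, 0, 0], [0, 0, 8, 0, 0, 0], [0, 0, 13, 0, 0, 0], [0, 0, 13, 0, 0, 0]],
], claw=3.2)

```text
clock: 28.75
position: [0.4516, 0.0286, 0.2459]
ee_rot: [0.446, -0.545, 0.552, -0.447]
ft_force: [0.6, -0.5, -0.5]
grip_width: 0.371
```

```bash
python3 st.py; python3 sv.py s22; python3 - <<'E'
from h import *
c=cam("wrist"); cv2.imwrite("pics/w22.png",c["pixels"])
P,u,v=pts(c); Q=RC.inv().apply(P-C)
q=(abs(Q[:,1])<.04)&(abs(Q[:,0]+.127)<.004)&(Q[:,2]>.1)&(Q[:,2]<.17); print("bar top z",np.percentile(Q[q][:,2],[10,50,90]))
q=(abs(Q[:,1])<.08)&(abs(Q[:,0])<.07)&(Q[:,2]>.1)&(Q[:,2]<.17); print("lid fit",np.polyfit(Q[q][:,0],Q[q][:,2],1))
E
```

```text
t 28.75 th 0.5773 r 0.2545 tang pull 0.01 f [ 0.73 -0.32 -0.49] 0.371 [0.4516 0.0286 0.2459] y 0.0014
bar top z [0.12949657 0.13120115 0.13222675]
lid fit [0.00107598 0.13363118]
```

View pics/s22.png

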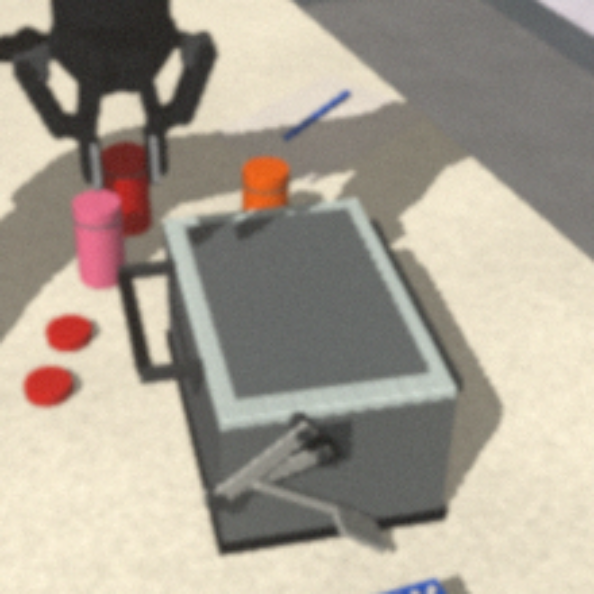

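View pics/w22.png

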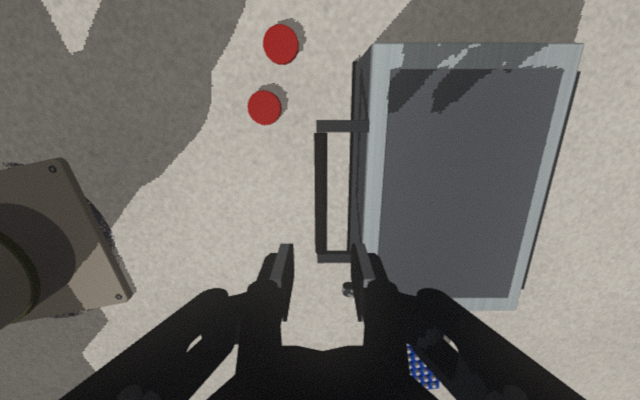

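arm_command([
  [[0, 0, 0, 0, 0, 0], [0, 0, 0, 0, 0, 0], [0, 0, 0, 0, 0, 0]],
])

```text
clock: 29.15
position: [0.4483, 0.0281, 0.2399]
ee_rot: [-0.447, 0.549, -0.547, 0.447]
ft_force: [-0.1, 0.0, 1.0]
grip_width: 0.377
```

```bash
python3 -c "
from h import *
print(manip.get_obs()['clock'],manip.hand_in())"
```

```text
the job is handed in; nothing more can be done
29.15 None
```

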